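Put away the beads and markers after the workshop

ROBOT

A 6-joint arm with a two-finger parallel gripper is mounted at the origin on the work surface. World frame = base frame: x ahead of the robot, y to its left, z up, the work surface at z = 0. Lengths are in m, angles in rad, forces in N, time in s.
With the tool pointing down it reaches from about 0.25 to 0.775 m from the base axis. Payload 4 kg.
Tool frame: the origin (TCP) lies between the finger pads; the fingertips stand 11 mm ahead of it and the grasp point (between the pads) lies 8 mm behind it (robot.tip_extent is the z of the fingertips in the tool frame, in m); z points along the fingers, y is the line along which they close (so a half turn about z gives the same grasp; the last joint's range is limited). The gripper opens to 94 mm and grips with 3 to 60 N. Pads are 16 mm wide; open, the fingers measure 119 mm over their backs; the gripper's body (75 mm by 177 mm) begins 78 mm behind the grasp point.
Start: joints at [1.152, 0.087, 1.371, -0, 1.684, -0.103], TCP at [0.171, 0.523, 0.19] pointing down, gripper open.
Joint ranges: [-3.1, 3.1], [-0.76, 2.03], [0.27, 2.55], [-1.08, 4.22], [0.17, 2.65], [-2.57, 2.57]. Speed limits (rad/s): [2.79, 2.79, 3.14, 3.14, 3.14, 3.14].

INTERFACE

Orientations are given as [roll, pitch, yaw] about the fixed x, y, z axes, in that order (R = Rz(yaw) Ry(pitch) Rx(roll)).
In Python, from bench import robot, imaging gives the robot as it stands.
- The arm moves only by the shell command python3 -m pendant 'ROWS'. ROWS is JSON, a list of rows, each a list of 7 numbers: the shift along the world's x, y, z in cm, then the turn, a rotation vector about the world's x, y, z in degrees, then the opening, from 0 (shut) to 1 (fully open). In form: [[dx, dy, dz, ax, ay, az, jaw], ...]. A call has 1 to 8 rows; each row shifts and turns the commanded pose from where the row before left it; what a row does not reach is not made up. A row lasts 1/10 s, in which the tool goes at most 50 mm and 8.59 degrees, less where a joint would pass 70% of its speed; a pose out of reach is approached as far as the arm can. A call is refused whole if a number of a shift passes 5 or a number of a turn 8.59, either way. A call with a gripper value outside its range is refused whole. The fingers move at their own pace and stop on an object; the grip force is fixed at half the most. Time passes only in rows, so rows that do not move let the fingers close. It gives the time, the measured TCP pose, the force, the opening and the grip force at its end, in the units of the state.
- robot.get_obs(): the state, without advancing time (a new reading comes with each control period).
- imaging.snapshot(name): name is "scene" or "top"; returns the picture (480x640x3 uint8, red, green, blue); there is no depth.
- imaging.camera_params(name): a dict with "camera_matrix" (3x3 intrinsics, pixels), "R" (3x3) and "t" (3): a world point X has camera coordinates R X + t. Camera axes: x right, y down, z forward; pixel columns grow to the right and rows downward; lengths in m; the calibration is good to about 2 mm. A picture is of the moment at which its call begins. camera_params takes no time and is no camera call.
- robot.close_job(): hands the job in; it is judged then, once.
The state is a dict: "time": time; "joint_positions": joint angles; "qvel": joint speeds; "joint_torque": joint torques, N m; "tool_pos": TCP position; "ee_rot": TCP orientation; "wrist_force": force on the tool from outside, world axes, zero at the start; "wrist_torque": the same for the moment, N m; "width": finger opening in m; "finger_force": force on a finger pad.
Only numpy, scipy, OpenCV 4.12 (cv2) and the standard library are available. Lean on these libraries where they do the work, as an engineer would, in place of code of your own. Each camera call takes 0.05 s, during which the arm holds its last target. There are 200 camera calls.

TASK

Clear the craft table: take the lid off the bead tub and set it down beside the tub, pour all the beads out of the cup into the tub, put the lid back on flat, and leave the empty cup standing upright on the cork coaster. Also stand every marker on end, either end down, in the caddy, one to a cell and all the way to the bottom. Pick up any bead that misses the tub and put it in too, and leave the paint bottle and the tape roll where they are.

Things in the scene. Friction and masses are not known exactly. Their poses are not given: they have to be found in the camera images.
- tub: white glazed round storage tub for beads, open at the top under its lid, fixed to the table; outer radius 60 at the foot, 65 at the rim, height 65, wall 4, floor 5 thick; origin at the centre of its underside on the table, z up (sizes in mm)
- lid: loose wooden lid, closing the tub at the start: disc of radius 68, 8 thick, with a locating step (radius 52, 6 deep) below and a knob (diameter 26, 28 high) on top; origin at the centre of the step's underside, so the disc's top is 14 and the knob's top 42 above it. Closed, the disc lies flat on the rim, its origin 59 above the tub's. 0.1 to 0.16 kg (sizes in mm)
- cup: loose grey plastic cup with the beads in it, rectangular, no handle: foot 56 (x) x 58 (y), mouth 80 (x) x 58 (y), height 85, walls 3, floor 5. The flat sides facing its +y and -y are upright, 58 apart outside: grip there. The ends facing +x and -x flare out by 8 degrees, so it pours well over either. Origin at the centre of its underside, z out of the mouth. 65 to 105 g empty (sizes in mm)
- cup_rim (a point): centre of the cup's mouth, 85 above the cup's origin along its z (sizes in mm)
- coaster: round cork coaster fixed on the table, radius 45, 5 thick; origin at the centre of its underside, on the table (sizes in mm)
- caddy: square plywood marker caddy fixed on the table, 95 x 95, 85 high, with a cross of dividers that makes 2 x 2 open cells, each 40 x 40 and 80 deep (walls and floor 5); origin at the centre of its underside, x and y square to its sides, z up; the cells are centred at plus or minus 22.5 in its x and y (sizes in mm)
- bead0: loose chunky glazed bead, smooth and slippery, a short cylinder 21 across and 20 long, 10 g; origin at its centre. It starts in the cup, from which it slides out freely once the cup is tipped past about 100 degrees (may be absent: None from the start) (sizes in mm)
- bead1: loose chunky glazed bead, smooth and slippery, a short cylinder 21 across and 20 long, 10 g; origin at its centre. It starts in the cup, from which it slides out freely once the cup is tipped past about 100 degrees (may be absent: None from the start) (sizes in mm)
- bead2: loose chunky glazed bead, smooth and slippery, a short cylinder 21 across and 20 long, 10 g; origin at its centre. It starts in the cup, from which it slides out freely once the cup is tipped past about 100 degrees (may be absent: None from the start) (sizes in mm)
- bead3: loose chunky glazed bead, smooth and slippery, a short cylinder 21 across and 20 long, 10 g; origin at its centre. It starts in the cup, from which it slides out freely once the cup is tipped past about 100 degrees (may be absent: None from the start) (sizes in mm)
- bead4: loose chunky glazed bead, smooth and slippery, a short cylinder 21 across and 20 long, 10 g; origin at its centre. It starts in the cup, from which it slides out freely once the cup is tipped past about 100 degrees (may be absent: None from the start) (sizes in mm)
- bead5: loose chunky glazed bead, smooth and slippery, a short cylinder 21 across and 20 long, 10 g; origin at its centre. It starts in the cup, from which it slides out freely once the cup is tipped past about 100 degrees (may be absent: None from the start) (sizes in mm)
- bead6: loose chunky glazed bead, smooth and slippery, a short cylinder 21 across and 20 long, 10 g; origin at its centre. It starts in the cup, from which it slides out freely once the cup is tipped past about 100 degrees (may be absent: None from the start) (sizes in mm)
- bead7: loose chunky glazed bead, smooth and slippery, a short cylinder 21 across and 20 long, 10 g; origin at its centre. It starts in the cup, from which it slides out freely once the cup is tipped past about 100 degrees (may be absent: None from the start) (sizes in mm)
- marker0: loose jumbo square-bodied marker, 24 x 24 x 140 long, 45 g, white with a black cap at the +x end; origin at its centre, x along its length. It starts lying flat on the table, x roughly along world x (may be absent: None from the start) (sizes in mm)
- marker1: loose jumbo square-bodied marker, 24 x 24 x 140 long, 45 g, white with a black cap at the +x end; origin at its centre, x along its length. It starts lying flat on the table, x roughly along world x (may be absent: None from the start) (sizes in mm)
- marker2: loose jumbo square-bodied marker, 24 x 24 x 140 long, 45 g, white with a black cap at the +x end; origin at its centre, x along its length. It starts lying flat on the table, x roughly along world x (may be absent: None from the start) (sizes in mm)
- paint_bottle: bystander: white paint bottle standing on the table, radius 30, 170 high; origin at the centre of its underside (sizes in mm)
- tape_roll: bystander: roll of brown tape lying flat, outer radius 48, 24 high; origin at the centre of its underside (sizes in mm)
- books: bystander: two flat books stacked and fixed on the table, about 170 x 240, 34 high in all; origin at the centre of the underside (sizes in mm)

How it is judged:
On the way, in this order (a step that is already met when the one before it is completed fails the run):
1. the lid is off the tub and lies beside it (horizontal distance between lid and tub above 0.125 m and height (world z) of lid below 0.03 m), for 0.2 s.
2. the cup is tipped well over (more than about 70 degrees) above the tub (angle between cup's own z axis and vertical above 1.2 rad and horizontal distance between cup_rim and tub below 0.09 m and height (world z) of cup_rim above 0.065 m), for 0.2 s.
At the end, for the whole second after the job is handed in: every bead lies in the tub, below its rim; the lid lies flat on the rim, centred to 15 mm; the cup stands upright on the coaster, centred to 25 mm; every marker stands on end at the bottom of a caddy cell, within 0.4 rad of upright; all stay so (horizontal distance between each of bead0, bead1, bead2, bead3, bead4, bead5, bead6, bead7 and tub below 0.06 m and height (world z) of each of bead0, bead1, bead2, bead3, bead4, bead5, bead6, bead7 below 0.058 m and horizontal distance between lid and tub below 0.015 m and z of lid in the frame of tub between 0.055 and 0.064 m and angle between each of lid, cup's own z axis and vertical below 0.08 rad and horizontal distance between cup and coaster below 0.025 m and height (world z) of cup below 0.01 m and linear speed of cup below 0.02 m/s and horizontal distance between each of marker0, marker1, marker2 and caddy below 0.062 m and height (world z) of each of marker0, marker1, marker2 below 0.085 m and angle between the x axis of each of marker0, marker1, marker2 and the z axis of caddy, either way round below 0.4 rad); the robot touches nothing.
It fails at once if the paint bottle is pushed away or knocked over (distance of paint_bottle from where it was at the start of the episode above 0.04 m or angle between paint_bottle's own z axis and vertical above 0.5 rad).
It fails at once if the tape roll is pushed away or knocked over (distance of tape_roll from where it was at the start of the episode above 0.04 m or angle between tape_roll's own z axis and vertical above 0.5 rad).
Of bead5, bead6, bead7 only 1 to 3 are there at a start; the rules pass over those that are not, and their reading is None.
Of marker0, marker1, marker2 only 2 to 3 are there at a start; the rules pass over those that are not, and their reading is None.
At some moment in a run one of marker0, marker1, marker2 may be knocked a few centimetres aside while the robot is not near it.
It also fails if it takes over 200 s, if anything falls off the work surface, if the arm or the gripper's body presses on something with over 40 N, if the wrist force passes 120 N, or if a joint passes its speed limit or range.

## Working session

There is one attempt and no reset: what is moved stays moved. The work goes in short steps, Python scripts to look and compute and a shell command to move; the robot and the scene stay as the last step left them, time stands still between calls to the robot, and variables do not carry over. Pictures are saved under pics/ and viewed, at most 14 in all, crops included, and the job is handed in when it is done.

```bash
ls; mkdir -p pics; cat > h.py <<'E'
import numpy as np, cv2
from bench import robot, imaging
def snap(cam,name):
    im=imaging.snapshot(cam); cv2.imwrite(f'pics/{name}.png',im[:,:,::-1]); return im
def P(cam):
    c=imaging.camera_params(cam); return np.array(c['camera_matrix']),np.array(c['R']),np.array(c['t'])
def back(cam,u,v,z):
    K,R,t=P(cam); d=R.T@np.linalg.inv(K)@[u,v,1]; o=-R.T@t
    return o+d*(z-o[2])/d[2]
def proj(cam,X):
    K,R,t=P(cam); p=K@(R@np.array(X)+t); return p[:2]/p[2]
E
python3 - <<'E'
from h import *
np.set_printoptions(precision=4,suppress=True)
snap('top','t0');snap('scene','s0')
for c in('top','scene'):
    K,R,t=P(c);print(K[0],-R.T@t,R)
print({k:np.round(v,3) for k,v in robot.get_obs().items()})
E
```

```text
pics
[436.8015   0.     318.774 ] [ 0.5328 -0.0749  1.186 ] [[-0.0104 -0.9998 -0.0183]
 [-0.9976  0.0116 -0.0684]
 [ 0.0686  0.0175 -0.9975]]
[439.9216   0.     325.3496] [ 1.4166 -0.0705  0.9569] [[-0.0069  0.9999  0.0118]
 [ 0.7357  0.0131 -0.6772]
 [-0.6773  0.004  -0.7357]]
{'time': np.float64(0.1), 'joint_positions': array([ 1.152,  0.088,  1.372,  0.   ,  1.684, -0.103]), 'qvel': array([ 0.002, -0.002, -0.002,  0.002,  0.   ,  0.   ]), 'joint_torque': array([  0.002, -34.125, -30.33 ,   0.072,   0.03 ,  -0.   ]), 'tool_pos': array([0.171, 0.522, 0.188]), 'ee_rot': array([-3.14 , -0.   ,  2.826]), 'wrist_force': array([0.043, 0.191, 0.056]), 'wrist_torque': array([-0.028, -0.061,  0.004]), 'finger_force': np.float64(0.0), 'width': np.float64(0.094)}
```

View pics/t0.png

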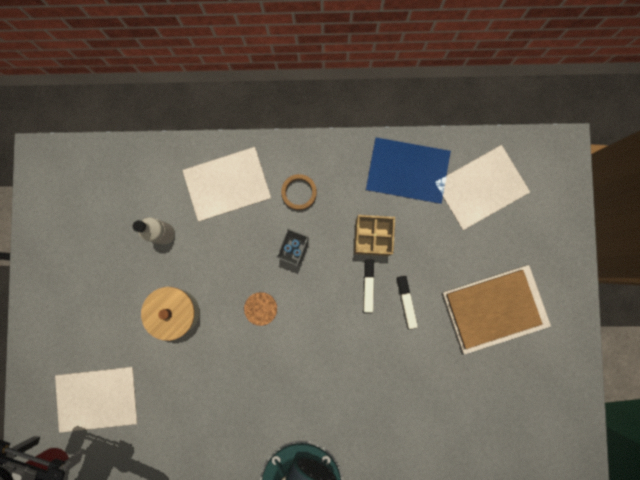

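View pics/s0.png

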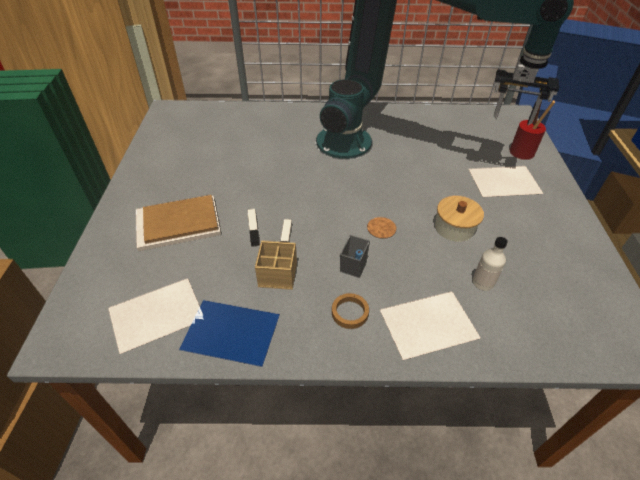

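The top view shows the lid knob at (165,314), cup (293,250), coaster (261,309), caddy (375,235), markers (369,287) and (407,303), tape (299,192) and the bottle's base near (160,230). The scene view agrees, with two markers present. I'll zoom in to measure.

```bash
python3 - <<'E'
import cv2
a=cv2.imread('pics/t0.png')[205:345,260:430]
cv2.imwrite('pics/c0.png',cv2.resize(a,None,fx=4.2,fy=4.2,interpolation=cv2.INTER_CUBIC))
a=cv2.imread('pics/s0.png')[190:300,230:430]
cv2.imwrite('pics/c1.png',cv2.resize(a,None,fx=4,fy=4,interpolation=cv2.INTER_CUBIC))
E
```

```text
(no output)
```

View pics/c0.png

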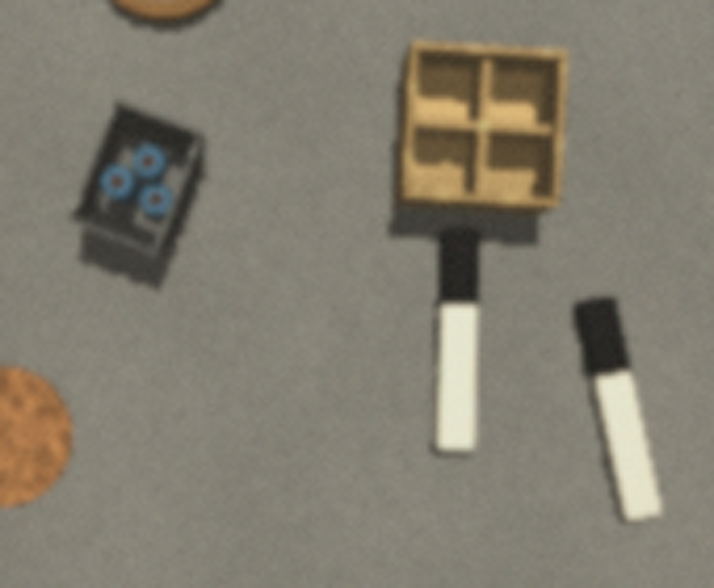

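View pics/c1.png

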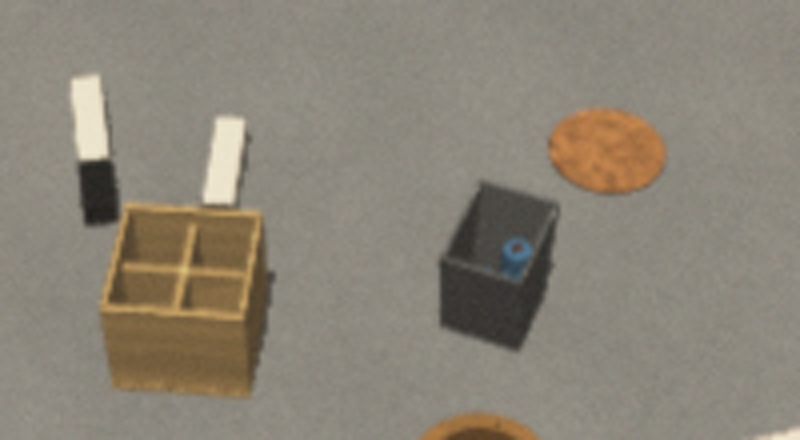

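The crops give these pixels in c0 (4.2x): cup mouth corners (118,104) (203,138) (158,245) (80,213), caddy rim (412,42) (566,50) (556,210) (404,200), marker A cap (460,228) to (456,451), and marker B cap (595,299) to (643,517). Three beads show on top in the cup.

```bash
python3 - <<'E'
from h import *
np.set_printoptions(precision=4,suppress=True)
def c0(u,v,z): return back('top',260+(u+.5)/4.2-.5,205+(v+.5)/4.2-.5,z)
def c1(u,v,z): return back('scene',230+(u+.5)/4-.5,190+(v+.5)/4-.5,z)
def rep(n,pts):
    pts=np.array(pts);e=np.diff(np.vstack([pts,pts[:1]]),axis=0)[:,:2]
    print(n,'centre',pts.mean(0),'sides',np.hypot(*e.T),'dir',np.degrees(np.arctan2(e[:,1],e[:,0])))
rep('cup',[c0(*p,.085) for p in[(118,104),(203,138),(158,245),(80,213)]])
rep('cup scene',[c1(*p,.085) for p in[(482,183),(558,208),(520,278),(441,262)]])
rep('caddy',[c0(*p,.085) for p in[(412,42),(566,50),(556,210),(404,200)]])
rep('caddy sc',[c1(*p,.085) for p in[(124,206),(264,211),(245,319),(102,311)]])
rep('A',[c0(*p,.024) for p in[(441,228),(480,228),(475,451),(436,451)]])
rep('B',[c0(*p,.024) for p in[(575,302),(615,297),(660,513),(627,521)]])
for cam,f in(('top','t0'),('scene','s0')):
    im=cv2.imread(f'pics/{f}.png');h=cv2.cvtColor(im,cv2.COLOR_BGR2HSV)
    m=((h[...,0]<22)&(h[...,1]>90)&(h[...,2]>60)).astype(np.uint8)
    n,l,s,c=cv2.connectedComponentsWithStats(m)
    for i in range(1,n):
        if s[i,4]>400 and s[i,1]>120: 
            x,y,w,hh,_=s[i]; mid=(x+(w-1)/2,y+(hh-1)/2)
            print(cam,s[i],c[i],'z5',back(cam,*mid,.005)[:2],'z24',back(cam,*mid,.024)[:2],'z73',back(cam,*mid,.073)[:2])
print(back('top',165,314,.101),back('scene',461.5,204,.101))
E
```

```text
cup centre [0.6191 0.0098 0.085 ] sides [0.0555 0.0699 0.0509 0.0697] dir [-112.5444  156.7388   67.1063  -19.5045]
cup scene centre [0.6214 0.0131 0.085 ] sides [0.0558 0.0695 0.0532 0.0786] dir [  66.0388  -24.4105 -104.2187  158.0727]
caddy centre [ 0.6466 -0.198   0.085 ] sides [0.0928 0.0969 0.0912 0.0958] dir [-93.7549 175.1922  85.5604  -3.8149]
caddy sc centre [ 0.6503 -0.1967  0.085 ] sides [0.0951 0.095  0.0922 0.0926] dir [ 88.2333  -4.3334 -93.1775 177.3605]
A centre [ 0.5177 -0.1856  0.024 ] sides [0.0246 0.1401 0.0244 0.1402] dir [-90.6456 177.6311  89.4807  -2.2864]
B centre [ 0.4737 -0.2858  0.024 ] sides [0.0254 0.1373 0.0212 0.14  ] dir [ -83.48   -169.5986  103.0134   12.0848]
top [281 174  36  36 475] [298.5895 191.3768] z5 [ 0.7755 -0.0003] z24 [ 0.7716 -0.0015] z73 [ 0.7616 -0.0046]
top [ 355  215   40   41 1465] [374.3106 234.8451] z5 [ 0.6533 -0.2057] z24 [ 0.6514 -0.2036] z73 [ 0.6464 -0.1981]
top [ 447  270   95   79 4697] [493.855  308.8925] z5 [ 0.4512 -0.5198] z24 [ 0.4525 -0.5127] z73 [ 0.4559 -0.4942]
top [ 141  287   54   54 2291] [167.5015 313.3584] z
[... 634 characters left out ...]
86] [381.2984 227.1934] z5 [0.4615 0.1046] z24 [0.4806 0.1011] z73 [0.5297 0.0921]
scene [ 255  241   42   48 1739] [275.778  264.5009] z5 [ 0.6169 -0.2055] z24 [ 0.6328 -0.2028] z73 [ 0.674  -0.1959]
scene [332 293  37  36 672] [349.8661 310.5149] z5 [0.769  0.0001] z24 [ 0.7819 -0.0013] z73 [ 0.8153 -0.005 ]
scene [  0 382  42  70 701] [ 17.2767 411.7261] z5 [ 1.0519 -0.7166] z24 [ 1.0592 -0.7037] z73 [ 1.078  -0.6704]
scene [  44  383   99   80 1401] [ 93.788  419.9393] z5 [ 1.0629 -0.5572] z24 [ 1.07   -0.5475] z73 [ 1.0882 -0.5224]
scene [ 538  389  102   78 1225] [591.1012 428.2971] z5 [1.0615 0.5025] z24 [1.0686 0.491 ] z73 [1.0868 0.4615]
[0.453  0.3274 0.101 ] [0.4587 0.3291 0.101 ]
```

```bash
python3 - <<'E'
from h import *
print([x for x in dir(robot) if x[0]!='_'],robot.tip_extent)
im=cv2.imread('pics/t0.png')[205:305,270:345]; S=6
im=cv2.resize(im,None,fx=S,fy=S,interpolation=cv2.INTER_CUBIC)
sc=cv2.imread('pics/s0.png')[225:285,325:385]; sc=cv2.resize(sc,None,fx=S,fy=S,interpolation=cv2.INTER_CUBIC)
def draw(im,cam,o,x,y,yaw,col):
    a=np.radians(yaw);R=np.array([[np.cos(a),-np.sin(a)],[np.sin(a),np.cos(a)]])
    q=[]
    for hx,z in((.028,0),(.040,.085)):
        pts=[[*(R@[sx*hx,sy*.029]+[x,y]),z] for sx,sy in((1,1),(1,-1),(-1,-1),(-1,1))]
        p=np.array([(proj(cam,w)-o+.5)*S for w in pts]).astype(int);q.append(p)
        cv2.polylines(im,[p],True,col,1)
draw(im,'top',(270,205),.618,.011,-22.5,(0,255,0));draw(sc,'scene',(325,225),.618,.011,-22.5,(0,255,0))
out=np.zeros((600,800,3),np.uint8);out[:im.shape[0],:im.shape[1]]=im;out[:360,440:]=sc
cv2.imwrite('pics/o1.png',out)
E
```

```text
['IKError', 'close_job', 'get_obs', 'tip_extent'] 0.011
```

View pics/o1.png

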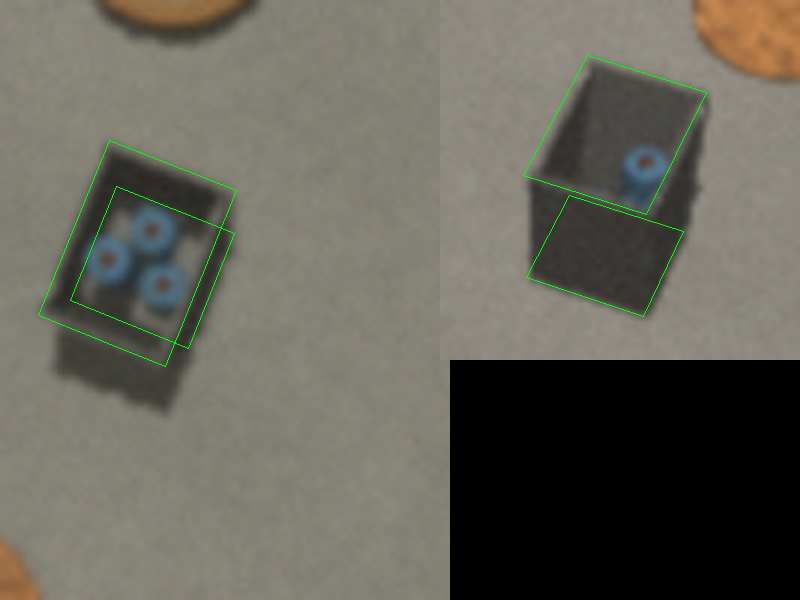

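The model (cup centre ≈ (0.618, 0.012), yaw −22.5°) overlays both views within about 3 mm. Next, the lid: move above the knob at (0.455, 0.329).

```bash
python3 -m pendant '[[4.7,-3.2,0,0,0,0,1],[4.7,-3.2,0,0,0,0,1],[4.7,-3.2,0,0,0,0,1],[4.7,-3.2,0,0,0,0,1],[4.7,-3.2,0,0,0,0,1],[4.7,-3.2,0,0,0,0,1],[0,0,0,0,0,0,1]]'; python3 -c "
from h import *;print(np.round(robot.get_obs()['joint_positions'],3))"
```

```text
time: 0.8
tool_pos: [0.423, 0.3499, 0.1883]
ee_rot: [-3.139, 0.001, 2.818]
wrist_force: [0.3, 0.9, 0.2]
width: 0.0941
finger_force: 0.0
[ 0.589  0.086  1.374 -0.002  1.682 -0.658]
```

```bash
python3 -m pendant '[[1.6,-1.05,-2,0,0,0,1],[1.6,-1.05,-2,0,0,0,1],[0,0,-3,0,0,0,1],[0,0,-2.2,0,0,0,1],[0,0,-1,0,0,0,1],[0,0,0,0,0,0,1],[0,0,0,0,0,0,1]]'; python3 -m pendant '[[0,0,0,0,0,0,0],[0,0,0,0,0,0,0],[0,0,0,0,0,0,0],[0,0,0,0,0,0,0],[0,0,0,0,0,0,0],[0,0,0,0,0,0,0]]'
```

```text
time: 1.5
tool_pos: [0.4509, 0.3336, 0.0884]
ee_rot: [3.141, 0.001, 2.826]
wrist_force: [-0.0, 0.0, 0.7]
width: 0.0938
finger_force: 0.0
time: 2.1
tool_pos: [0.4508, 0.333, 0.0876]
ee_rot: [3.141, 0.0, 2.826]
wrist_force: [0.3, -0.1, -0.4]
width: 0.0497
finger_force: 0.0
```

```bash
python3 -m pendant '[[0.4,-0.4,0,0,0,0,0],[0,0,0,0,0,0,0],[0,0,0,0,0,0,0],[0,0,0,0,0,0,0],[0,0,0,0,0,0,0],[0,0,0,0,0,0,0]]'
```

```text
time: 2.7
tool_pos: [0.4548, 0.329, 0.0875]
ee_rot: [3.142, -0.0, 2.826]
wrist_force: [-0.6, -0.6, 0.9]
width: 0.0021
finger_force: 0.0
```

```bash
python3 - <<'E'
from h import *
a=snap('top','t1')[250:370,100:240];b=snap('scene','s1')[130:260,400:540]
a=cv2.resize(a,(400,343),interpolation=2);b=cv2.resize(b,(400,371),interpolation=2)
o=np.zeros((371,800,3),np.uint8);o[:343,:400]=a;o[:,400:]=b
cv2.imwrite('pics/l1.png',o[:,:,::-1])
E
```

```text
(no output)
```

View pics/l1.png

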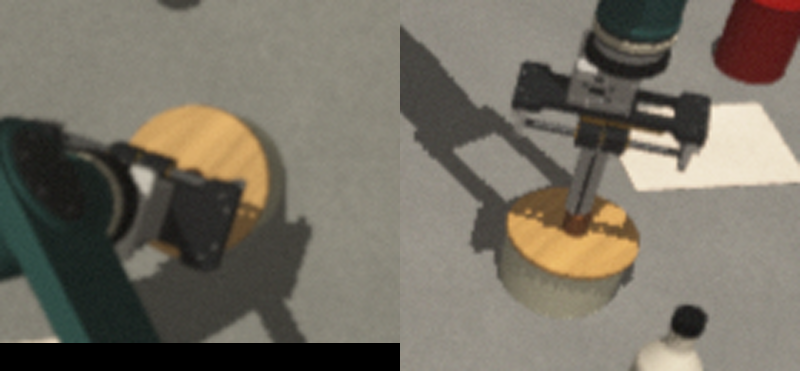

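The scene crop shows the closed fingers standing behind (on the −x side of) the knob, which sits at about (461,208) px. My x estimate was too small, so I'll refit using the disc's silhouette.

```bash
python3 - <<'E'
from h import *
from scipy.optimize import minimize
np.set_printoptions(precision=4,suppress=True)
print('TCP proj',proj('scene',[.4548,.329,.0875]),proj('scene',[.4548,.329,.0765]))
th=np.linspace(0,2*np.pi,60)
M={}
for cam,f in(('top','t0'),('scene','s0')):
    h=cv2.cvtColor(cv2.imread(f'pics/{f}.png'),cv2.COLOR_BGR2HSV)
    m=((h[...,0]<25)&(h[...,1]>80)&(h[...,2]>60)).astype(np.uint8)
    n,l=cv2.connectedComponents(m)
    M[cam]={k:(l==l[v]).astype(np.uint8) for k,v in ({'lid':(305,180),'coast':(308,262)} if cam=='top' else {'lid':(215,445),'coast':(227,380)}).items()}
def poly(cam,x,y,z,r):
    p=np.array([proj(cam,[x+r*np.cos(t),y+r*np.sin(t),z]) for t in th]);a=np.zeros((480,640),np.uint8)
    cv2.fillPoly(a,[np.round((p)*16).astype(np.int32)],1,shift=4);return a
for name,r,z,x0 in(('lid',.068,.073,[.455,.33]),('coast',.045,.005,[.46,.105])):
    for cams in(('top',),('scene',),('top','scene')):
        f=lambda q:sum((poly(c,*q,z,r)!=M[c][name]).sum()/M[c][name].sum() for c in cams)
        best=min(((f((x,y)),x,y) for x in np.arange(x0[0]-.012,x0[0]+.013,.002) for y in np.arange(x0[1]-.008,x0[1]+.009,.002)))
        print(name,cams,np.array(best))
E
```

```text
TCP proj [460.0827 206.5254] [459.2006 209.2854]Traceback (most recent call last):
  File "<stdin>", line 18, in <module>
  File "<stdin>", line 18, in <genexpr>
  File "<stdin>", line 17, in <lambda>
  File "<stdin>", line 17, in <genexpr>
  File "<stdin>", line 13, in poly
  File "h.py", line 11, in proj
    K,R,t=P(cam); p=K@(R@np.array(X)+t); return p[:2]/p[2]
          ~^^^^^
  File "h.py", line 6, in P
    c=imaging.camera_params(cam); return np.array(c['camera_matrix']),np.array(c['R']),np.array(c['t'])
ValueError: time passes only in moves, steps and waits
```

```bash
sed -i 's/^def P(cam)/import functools\n@functools.cache\ndef P(cam)/' h.py; python3 - <<'E'
from h import *
np.set_printoptions(precision=4,suppress=True)
th=np.linspace(0,2*np.pi,60)
M={}
for cam,f in(('top','t0'),('scene','s0')):
    h=cv2.cvtColor(cv2.imread(f'pics/{f}.png'),cv2.COLOR_BGR2HSV)
    m=((h[...,0]<25)&(h[...,1]>80)&(h[...,2]>60)).astype(np.uint8)
    n,l=cv2.connectedComponents(m)
    M[cam]={k:(l==l[v]).astype(np.uint8) for k,v in ({'lid':(305,180),'coast':(308,262)} if cam=='top' else {'lid':(215,445),'coast':(227,380)}).items()}
def poly(cam,x,y,z,r):
    p=np.array([proj(cam,[x+r*np.cos(t),y+r*np.sin(t),z]) for t in th]);a=np.zeros((480,640),np.uint8)
    cv2.fillPoly(a,[np.round((p)*16).astype(np.int32)],1,shift=4);return a
for name,r,z,x0 in(('lid',.068,.073,[.455,.33]),('coast',.045,.005,[.46,.105])):
    for cams in(('top',),('scene',),('top','scene')):
        f=lambda q:sum((poly(c,*q,z,r)!=M[c][name]).sum()/M[c][name].sum() for c in cams)
        best=min(((f((x,y)),x,y) for x in np.arange(x0[0]-.012,x0[0]+.013,.002) for y in np.arange(x0[1]-.008,x0[1]+.009,.002)))
        print(name,cams,np.array(best))
# knob: darkest reddish inside
for cam,f,b in(('top','t0',(300,330,150,182)),('scene','s0',(195,216,450,473))):
    im=cv2.imread(f'pics/{f}.png')[b[0]:b[1],b[2]:b[3]];g=im[...,2].astype(int)
    m=g<np.median(g)-35; ys,xs=np.nonzero(m);print(cam,xs.min()+b[2],xs.max()+b[2],ys.min()+b[0],ys.max()+b[0],m.sum())
print([ (c,z,proj(c,[.455,.33,z])) for c in('top','scene') for z in(.073,.101)])
E
```

```text
lid ('top',) [0.0164 0.453  0.332 ]
lid ('scene',) [0.0423 0.459  0.33  ]
lid ('top', 'scene') [0.1022 0.455  0.332 ]
coast ('top',) [0.0438 0.458  0.105 ]
coast ('scene',) [0.0424 0.462  0.105 ]
coast ('top', 'scene') [0.1075 0.46   0.105 ]
top 159 171 309 321 131
scene 450 472 195 212 139
[('top', 0.073, array([168.0626, 312.353 ])), ('top', 0.101, array([163.9737, 313.1844])), ('scene', 0.073, array([459.2728, 210.2069])), ('scene', 0.101, array([461.5369, 203.1412]))]
```

```bash
python3 - <<'E'
import cv2,numpy as np
o=[cv2.resize(cv2.imread(f'pics/{f}.png')[175:245,425:495],(400,400),interpolation=cv2.INTER_CUBIC) for f in('s0','s1')]
cv2.imwrite('pics/l2.png',np.hstack(o))
E
```

```text
(no output)
```

View pics/l2.png

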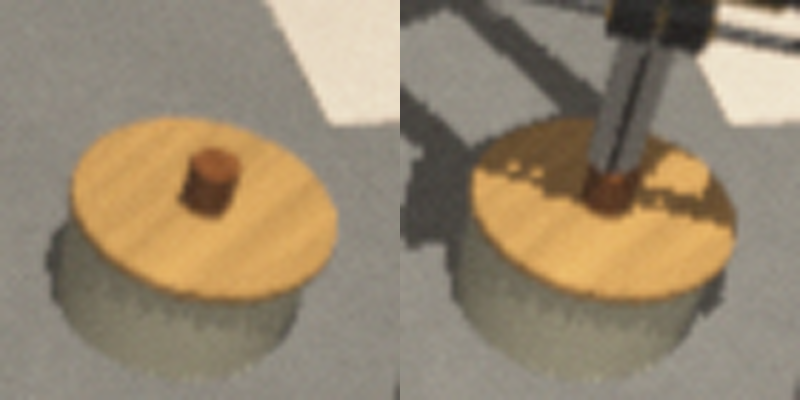

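The fingers hide the knob's top and end there: the tips stand at about z 0.102, well above where the reading puts them. Opening and feeling downwards gently.

```bash
python3 -m pendant '[[0,0,0,0,0,0,1],[0,0,0,0,0,0,1],[0,0,0,0,0,0,1],[0,0,0,0,0,0,1],[0,0,0,0,0,0,1],[0,0,0,0,0,0,1],[0,0,0,0,0,0,1],[0,0,0,0,0,0,1]]'; python3 -m pendant '[[0,0,0,0,0,0,1],[0,0,-0.5,0,0,0,1],[0,0,0,0,0,0,1]]';python3 -m pendant '[[0,0,-0.3,0,0,0,1],[0,0,0,0,0,0,1]]'
```

```text
time: 3.6
tool_pos: [0.4548, 0.329, 0.0875]
ee_rot: [3.142, -0.0, 2.826]
wrist_force: [-0.3, -0.2, 0.6]
width: 0.0614
finger_force: 0.0
time: 3.9
tool_pos: [0.4543, 0.3287, 0.0815]
ee_rot: [-3.14, -0.001, 2.826]
wrist_force: [0.5, -0.2, 0.4]
width: 0.0851
finger_force: 0.0
time: 4.1
tool_pos: [0.4545, 0.3288, 0.0789]
ee_rot: [-3.141, -0.001, 2.826]
wrist_force: [-0.8, 0.3, -0.8]
width: 0.0939
finger_force: 0.0
```

```bash
for i in 1; do python3 -m pendant '[[0,0,-0.5,0,0,0,1],[0,0,0,0,0,0,1]]'|grep -E "pos|wrist";python3 -m pendant '[[0,0,-0.5,0,0,0,1],[0,0,0,0,0,0,1]]'|grep -E "pos|wrist"; done; python3 - <<'E'
from h import *
b=snap('scene','s2')[150:250,410:510]
a=snap('top','t2')[260:360,120:220]
cv2.imwrite('pics/l3.png',np.hstack([cv2.resize(x,(400,400),interpolation=2) for x in(b,a)])[:,:,::-1])
E
```

```text
tool_pos: [0.4543, 0.3287, 0.0736]
wrist_force: [-0.2, -0.4, 0.6]
tool_pos: [0.4543, 0.3287, 0.0686]
wrist_force: [-0.4, -0.2, -0.3]
```

View pics/l3.png

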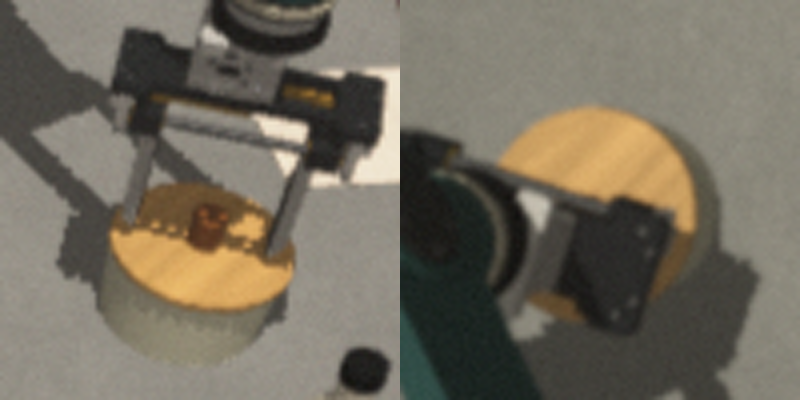

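The picture shows the fingertips now straddling the knob, just above the disc: (442,206) and (479,214) px. The heights seem to read about 17 mm low. Closing now.

```bash
python3 -m pendant '[[0,0,0,0,0,0,0],[0,0,0,0,0,0,0],[0,0,0,0,0,0,0],[0,0,0,0,0,0,0],[0,0,0,0,0,0,0],[0,0,0,0,0,0,0],[0,0,0,0,0,0,0],[0,0,0,0,0,0,0]]';  python3 -m pendant '[[0,0,0,0,0,0,0],[0,0,0,0,0,0,0],[0,0,0,0,0,0,0]]'
```

```text
time: 5.4
tool_pos: [0.4548, 0.329, 0.0695]
ee_rot: [3.142, -0.0, 2.826]
wrist_force: [0.3, -0.3, 0.0]
width: 0.0336
finger_force: 0.0
time: 5.7
tool_pos: [0.4548, 0.3291, 0.0695]
ee_rot: [3.141, -0.0, 2.826]
wrist_force: [0.2, -0.0, -0.1]
width: 0.0257
finger_force: 30.0
```

```bash
python3 -m pendant '[[0,0,1,0,0,0,0],[0,0,2,0,0,0,0],[0,0,2,0,0,0,0],[-2,0.4,0,0,0,0,0],[-3,0.5,0,0,0,0,0],[-3,0.6,0,0,0,0,0],[-3,0.5,0,0,0,0,0],[-3,0.6,0,0,0,0,0]]'; python3 -m pendant '[[-2,0.4,0,0,0,0,0],[-1,0.1,0,0,0,0,0],[0,0,-3,0,0,0,0],[0,0,-3,0,0,0,0],[0,0,-3,0,0,0,0],[0,0,-1,0,0,0,0],[0,0,0,0,0,0,0]]'
```

```text
time: 6.5
tool_pos: [0.3137, 0.3549, 0.1201]
ee_rot: [3.141, 0.0, 2.825]
wrist_force: [0.6, 1.1, -0.9]
width: 0.0251
finger_force: 30.0
time: 7.2
tool_pos: [0.2842, 0.3588, 0.0182]
ee_rot: [-3.138, -0.002, 2.825]
wrist_force: [-0.1, 0.2, -1.3]
width: 0.0253
finger_force: 30.0
```

```bash
python3 -m pendant '[[0,0,-0.5,0,0,0,0],[0,0,0,0,0,0,0]]'|grep -E "pos|wrist";python3 -m pendant '[[0,0,-0.2,0,0,0,0],[0,0,0,0,0,0,0]]'|grep -E "pos|wrist";python3 -m pendant '[[0,0,-0.2,0,0,0,0],[0,0,0,0,0,0,0]]'|grep -E "pos|wrist"
```

```text
tool_pos: [0.2857, 0.3607, 0.0157]
wrist_force: [0.4, -0.2, -1.7]
tool_pos: [0.2852, 0.3603, 0.0132]
wrist_force: [-0.3, -0.8, -1.0]
tool_pos: [0.2848, 0.3599, 0.0105]
wrist_force: [0.3, 1.2, -1.2]
```

```bash
python3 -m pendant '[[0,0,-0.1,0,0,0,0],[0,0,0,0,0,0,0],[0,0,0,0,0,0,0]]'|grep -E "pos|wrist";python3 -m pendant '[[0,0,-0.1,0,0,0,0],[0,0,0,0,0,0,0],[0,0,0,0,0,0,0]]'|grep -E "pos|wrist"; python3 -m pendant '[[0,0,-0.1,0,0,0,0],[0,0,0,0,0,0,0],[0,0,0,0,0,0,0]]'|grep -E "pos|wrist"
```

```text
tool_pos: [0.2849, 0.3601, 0.0102]
wrist_force: [-1.9, -1.9, 6.0]
tool_pos: [0.2849, 0.3601, 0.0102]
wrist_force: [-3.6, -4.5, 10.5]
tool_pos: [0.2849, 0.3601, 0.0101]
wrist_force: [-5.0, -5.7, 14.6]
```

```bash
python3 -m pendant '[[0,0,0.4,0,0,0,0],[0,0,0,0,0,0,1],[0,0,0,0,0,0,1],[0,0,0,0,0,0,1],[0,0,0,0,0,0,1],[0,0,0,0,0,0,1],[0,0,0,0,0,0,1],[0,0,0,0,0,0,1]]'; python3 -m pendant '[[0,0,2,0,0,0,0.6],[0,0,3,0,0,0,0.6],[2,-4,0,0,0,0,0.5],[3,-4,0,0,0,0,0.5],[3,-4,0,0,0,0,0.5],[2,-4,-1,0,0,0,0.5],[0,0,-2,0,0,0,0.5],[0,0,-1,0,0,0,0.5]]';python3 -m pendant '[[0,0,-1,0,0,0,0.5],[0,0,0,0,0,0,0.5]]'|grep -E "pos|wrist"
```

```text
time: 9.5
tool_pos: [0.2848, 0.36, 0.0114]
ee_rot: [3.142, -0.0, 2.826]
wrist_force: [-1.0, 0.1, 0.4]
width: 0.0774
finger_force: 0.0
time: 10.3
tool_pos: [0.3846, 0.1985, 0.0202]
ee_rot: [-3.141, -0.002, 2.822]
wrist_force: [-0.7, -1.0, -0.1]
width: 0.047
finger_force: 0.0
tool_pos: [0.3832, 0.2003, 0.01]
wrist_force: [-0.2, 0.1, 0.0]
```

```bash
python3 -m pendant '[[0,0,-0.4,0,0,0,0.5],[0,0,0,0,0,0,0.5]]'|grep -E "pos|wrist";python3 -m pendant '[[0,0,-0.3,0,0,0,0.5],[0,0,0,0,0,0,0.5]]'|grep -E "pos|wrist";python3 -m pendant '[[0,0,-0.3,0,0,0,0.5],[0,0,0,0,0,0,0.5]]'|grep -E "pos|wrist"; python3 -m pendant '[[0,0,-0.2,0,0,0,0.5],[0,0,0,0,0,0,0.5]]'|grep -E "pos|wrist"; python3 -m pendant '[[0,0,-0.2,0,0,0,0.5],[0,0,0,0,0,0,0.5]]'|grep -E "pos|wrist"
```

```text
tool_pos: [0.3846, 0.2007, 0.0076]
wrist_force: [-0.1, 0.0, 0.4]
tool_pos: [0.3847, 0.2003, 0.0045]
wrist_force: [-0.6, 0.2, 0.2]
tool_pos: [0.3846, 0.1999, 0.0012]
wrist_force: [-0.5, 0.4, -0.4]
tool_pos: [0.3846, 0.1999, -0.0008]
wrist_force: [0.8, -0.3, 0.4]
tool_pos: [0.3846, 0.1999, -0.0028]
wrist_force: [0.3, -0.6, -0.3]
```

```bash
python3 -m pendant '[[0,0,-0.2,0,0,0,0.5],[0,0,0,0,0,0,0.5]]'|grep -E "pos|wrist";python3 -m pendant '[[0,0,-0.2,0,0,0,0.5],[0,0,0,0,0,0,0.5]]'|grep -E "pos|wrist";python3 -m pendant '[[0,0,-0.1,0,0,0,0.5],[0,0,0,0,0,0,0.5]]'|grep -E "pos|wrist"; python3 - <<'E'
from h import *
b=snap('scene','s3')[140:240,330:430]
a=snap('top','t3')[280:380,180:280]
cv2.imwrite('pics/l4.png',np.hstack([cv2.resize(x,(400,400),interpolation=2) for x in(b,a)])[:,:,::-1])
for z in(0,.0):print(proj('scene',[.3846,.2,z]))
E
```

```text
tool_pos: [0.3846, 0.1999, -0.0048]
wrist_force: [-0.4, 0.4, -0.3]
tool_pos: [0.3846, 0.1999, -0.0068]
wrist_force: [-0.1, -0.1, 1.1]
tool_pos: [0.3847, 0.2, -0.0076]
wrist_force: [0.8, 1.2, 0.4]
[408.80622988 211.44884642]
[408.80622988 211.44884642]
```

View pics/l4.png

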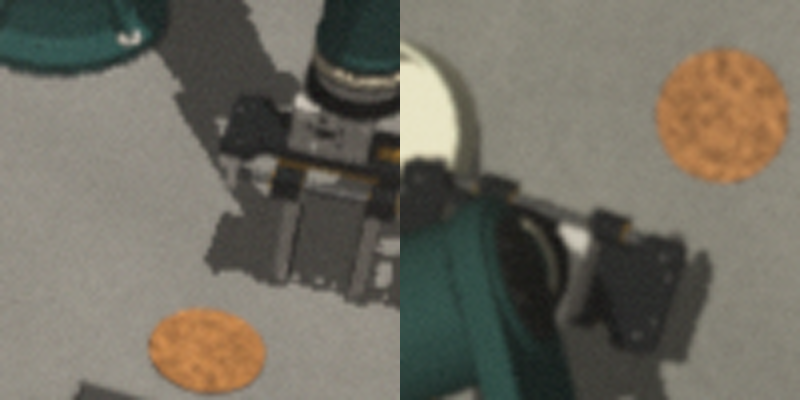

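The tips are just above the table, meeting their shadows at (401,210) and (420,215) px. A few more mm should give contact.

```bash
for r in 1; do python3 -m pendant '[[0,0,-0.1,0,0,0,0.5],[0,0,0,0,0,0,0.5]]'|grep -E "pos|wrist";python3 -m pendant '[[0,0,-0.1,0,0,0,0.5],[0,0,0,0,0,0,0.5]]'|grep -E "pos|wrist";python3 -m pendant '[[0,0,-0.1,0,0,0,0.5],[0,0,0,0,0,0,0.5]]'|grep -E "pos|wrist";python3 -m pendant '[[0,0,-0.1,0,0,0,0.5],[0,0,0,0,0,0,0.5]]'|grep -E "pos|wrist"; done
```

```text
tool_pos: [0.3847, 0.2, -0.0086]
wrist_force: [0.4, 0.3, -0.0]
tool_pos: [0.3847, 0.1999, -0.0096]
wrist_force: [-0.4, -0.1, -0.4]
tool_pos: [0.3847, 0.1999, -0.0106]
wrist_force: [1.1, -1.6, 0.1]
tool_pos: [0.3847, 0.1999, -0.0116]
wrist_force: [-0.3, 0.0, 0.5]
```

```bash
for r in 1; do python3 -m pendant '[[0,0,-0.1,0,0,0,0.5],[0,0,0,0,0,0,0.5]]'|grep -E "pos|wrist";python3 -m pendant '[[0,0,-0.1,0,0,0,0.5],[0,0,0,0,0,0,0.5]]'|grep -E "pos|wrist";python3 -m pendant '[[0,0,-0.1,0,0,0,0.5],[0,0,0,0,0,0,0.5]]'|grep -E "pos|wrist";python3 -m pendant '[[0,0,-0.1,0,0,0,0.5],[0,0,0,0,0,0,0.5]]'|grep -E "pos|wrist";python3 -m pendant '[[0,0,-0.1,0,0,0,0.5],[0,0,0,0,0,0,0.5]]'|grep -E "pos|wrist";python3 -m pendant '[[0,0,-0.1,0,0,0,0.5],[0,0,0,0,0,0,0.5]]'|grep -E "pos|wrist"; done
```

```text
tool_pos: [0.3847, 0.2, -0.0127]
wrist_force: [0.7, -0.4, 0.0]
tool_pos: [0.3847, 0.2, -0.0136]
wrist_force: [-0.5, 0.1, 0.6]
tool_pos: [0.3847, 0.1999, -0.0146]
wrist_force: [0.2, -0.4, 0.6]
tool_pos: [0.3847, 0.1999, -0.0156]
wrist_force: [0.7, -0.6, 0.4]
tool_pos: [0.3848, 0.2, -0.0157]
wrist_force: [-2.2, -1.6, 4.8]
tool_pos: [0.3849, 0.2, -0.0158]
wrist_force: [-3.6, -1.4, 10.2]
```

```bash
python3 -m pendant '[[0,0,3,0,0,0,0.5],[0,0,3,0,0,0,0.5],[0,0,0,-2.64,-8.07,0,0.5],[0,0,0,-2.64,-8.07,0,0.5],[0,0,0,-2.64,-8.07,0,0.5],[0,0,0,-2.64,-8.07,0,0.5],[0,0,0,-2.64,-8.07,0,0.5],[0,0,0,-2.64,-8.07,0,0.5]]'; python3 -m pendant '[[0,0,0,0,0,0,0.5],[0,0,0,0,0,0,0.5]]'; python3 -c "
from h import *;print(np.round(robot.get_obs()['joint_positions'],3))"
```

```text
time: 15.0
tool_pos: [0.3845, 0.1995, 0.0427]
ee_rot: [-3.141, 0.859, 2.823]
wrist_force: [-0.9, -1.1, -0.9]
width: 0.0474
finger_force: 0.0
time: 15.2
tool_pos: [0.384, 0.1989, 0.0408]
ee_rot: [-3.131, 0.851, 2.832]
wrist_force: [0.2, 0.2, 0.2]
width: 0.0469
finger_force: 0.0
[ 0.984 -0.224  2.244 -0.959  1.09   0.186]
```

```bash
python3 -m pendant '[[0,0,-2,0,0,0,0.5],[0,0,-2,0,0,0,0.5],[0,0,0,0,0,0,0.5]]'|grep -E "pos|wrist";python3 -m pendant '[[0,0,-0.2,0,0,0,0.5],[0,0,0,0,0,0,0.5]]'|grep -E "pos|wrist";python3 -m pendant '[[0,0,-0.2,0,0,0,0.5],[0,0,0,0,0,0,0.5]]'|grep -E "pos|wrist";python3 -m pendant '[[0,0,-0.2,0,0,0,0.5],[0,0,0,0,0,0,0.5]]'|grep -E "pos|wrist";python3 -m pendant '[[0,0,-0.1,0,0,0,0.5],[0,0,0,0,0,0,0.5]]'|grep -E "pos|wrist";python3 -m pendant '[[0,0,-0.1,0,0,0,0.5],[0,0,0,0,0,0,0.5]]'|grep -E "pos|wrist"
```

```text
tool_pos: [0.385, 0.197, 0.0005]
wrist_force: [0.4, -0.1, 0.0]
tool_pos: [0.3857, 0.1988, 0.0008]
wrist_force: [0.4, 0.6, -0.1]
tool_pos: [0.3849, 0.1987, -0.002]
wrist_force: [0.4, 0.7, 0.5]
tool_pos: [0.385, 0.1989, -0.0039]
wrist_force: [0.2, 0.5, 2.5]
tool_pos: [0.3852, 0.1989, -0.0043]
wrist_force: [-2.8, 0.1, 6.8]
tool_pos: [0.3854, 0.1989, -0.0046]
wrist_force: [-7.1, -0.6, 12.4]
```

Contact at −0.004 while tilted and −0.0156 while vertical shows that the tool is 27 mm shorter along its axis than reported. So grasp point = reading − 0.0346·a. The approach to the cup tilts the hand 49° from the robot side.

```bash
python3 -m pendant '[[0,0,4,0,0,0,1],[0,0,4,0,0,0,1],[3,-3,3,0,0,-4.8,1],[3,-3,0,0,0,0,1],[3,-3,0,0,0,0,1],[3,-3,0,0,0,0,1],[3,-3,0,0,0,0,1],[2.4,-1.2,0,0,0,0,1]]' >/dev/null; python3 -m pendant '[[0,0,0,0,0,0,1],[0,0,0,0,0,0,1],[0,0,0,0,0,0,1]]';python3 -c "
from h import *;print(np.round(robot.get_obs()['joint_positions'],3))"
```

```text
time: 17.6
tool_pos: [0.5564, 0.0383, 0.1013]
ee_rot: [-3.133, 0.852, 2.745]
wrist_force: [0.4, 0.1, 0.6]
width: 0.0942
finger_force: 0.0
[ 0.285 -0.26   2.13  -0.809  0.727 -0.412]
```

```bash
python3 -m pendant '[[2.1,-0.9,-1.8,0,0,0,1],[2.1,-0.9,-1.8,0,0,0,1],[2.1,-0.9,-1.8,0,0,0,1],[2.1,-0.9,-1.8,0,0,0,1],[0,0,0,0,0,0,1],[0,0,0,0,0,0,1]]'; python3 - <<'E'
from h import *
b=snap('scene','s4')[190:310,290:410]
a=snap('top','t4')[190:310,240:360]
cv2.imwrite('pics/l5.png',np.hstack([cv2.resize(x,(400,400),interpolation=2) for x in(b,a)])[:,:,::-1])
E
```

```text
time: 18.2
tool_pos: [0.6405, 0.0027, 0.0294]
ee_rot: [-3.133, 0.852, 2.745]
wrist_force: [0.1, -0.1, -0.2]
width: 0.094
finger_force: 0.0
```

View pics/l5.png

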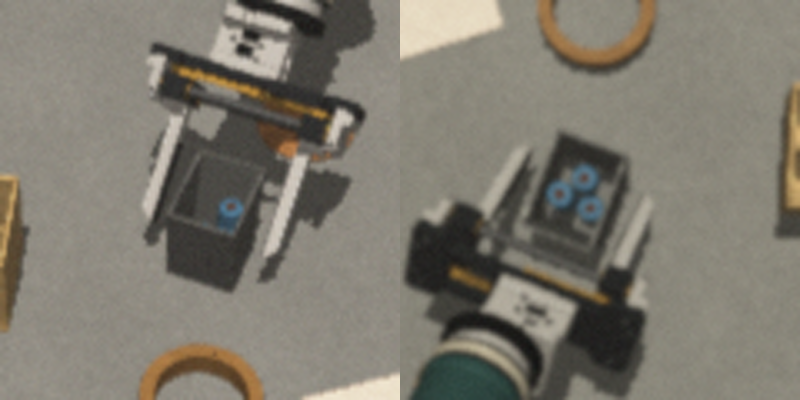

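The cup sits centred and aligned between the open fingers. Closing, then a small lift.

```bash
python3 -m pendant '[[0,0,0,0,0,0,0],[0,0,0,0,0,0,0],[0,0,0,0,0,0,0],[0,0,0,0,0,0,0],[0,0,0,0,0,0,0],[0,0,0,0,0,0,0],[0,0,0,0,0,0,0],[0,0,0,0,0,0,0]]'; python3 -m pendant '[[0,0,1,0,0,0,0],[0,0,2,0,0,0,0],[0,0,3,0,0,0,0],[0,0,0,0,0,0,0],[0,0,0,0,0,0,0]]'
```

```text
time: 19.1
tool_pos: [0.6416, 0.0017, 0.0306]
ee_rot: [-3.135, 0.854, 2.742]
wrist_force: [-2.0, 1.5, 2.7]
width: 0.0576
finger_force: 30.0
time: 19.6
tool_pos: [0.6411, 0.0012, 0.0897]
ee_rot: [-3.134, 0.853, 2.742]
wrist_force: [-0.6, 0.1, -1.8]
width: 0.0581
finger_force: 30.0
```

```bash
python3 -m pendant '[[0,0,3,0,0,0,0],[-1,2.5,0,0,0,-4,0],[-2,3.5,0,0,0,-4,0],[-2,3.5,0,0,0,-4,0],[-2,3.5,0,0,0,-4,0],[-2,3.5,0,0,0,-4,0],[-2,3.5,0,0,0,-4,0],[-2,3.5,0,0,0,-4,0]]'; python3 -m pendant '[[-2,3.5,0,0,0,-3.5,0],[-2,3.5,0,0,0,0,0],[-2,3.5,0,0,0,0,0],[-0.8,0.7,0,0,0,0,0],[0,0,0,0,0,0,0],[0,0,0,0,0,0,0]]'; python3 - <<'E'
from h import *
print(np.round(robot.get_obs()['joint_positions'],3)); print('bottle',back('scene',486,287,0))
E
```

```text
time: 20.4
tool_pos: [0.5096, 0.2373, 0.1175]
ee_rot: [-3.128, 0.855, 2.256]
wrist_force: [1.4, -0.3, -1.2]
width: 0.0582
finger_force: 30.0
time: 21.0
tool_pos: [0.4435, 0.3473, 0.119]
ee_rot: [-3.131, 0.855, 2.195]
wrist_force: [0.3, 0.0, -1.4]
width: 0.0575
finger_force: 30.0
[ 1.022  0.395  1.396 -0.775  1.723  0.431]
bottle [0.6832095  0.37485639 0.        ]
```

```bash
python3 -m pendant '[[-0.21,0.29,-0.36,6.9,4.97,0,0],[-0.25,0.34,-0.3,6.9,4.97,0,0],[-0.26,0.36,-0.24,6.9,4.97,0,0],[-0.29,0.4,-0.17,6.9,4.97,0,0],[-0.29,0.41,-0.09,6.9,4.97,0,0],[-0.3,0.41,-0.02,6.9,4.97,0,0],[-0.3,0.41,0.06,6.9,4.97,0,0],[0,0,0,0,0,0,0]]'; python3 - <<'E'
from h import *
print(np.round(robot.get_obs()['joint_positions'],3))
from scipy.spatial.transform import Rotation as R
o=robot.get_obs();M=R.from_euler('xyz',o['ee_rot']).as_matrix();a=M[:,2];print(a,M[:,1],'g',o['tool_pos']-.0346*a)
E
```

```text
time: 21.8
tool_pos: [0.4274, 0.3689, 0.1081]
ee_rot: [-3.13, -0.184, 2.183]
wrist_force: [-0.3, -0.1, -2.7]
width: 0.0581
finger_force: 30.0
[ 0.493  0.156  1.469  0.181  1.55  -0.127]
[-0.11412592  0.14282436 -0.98314621] [ 0.81712057  0.57635946 -0.01112394] g [0.43134447 0.36399631 0.1420703 ]
```

```bash
python3 -m pendant '[[-0.29,0.4,0.13,6.9,4.97,0,0],[-0.27,0.38,0.2,6.9,4.97,0,0],[-0.26,0.36,0.27,6.9,4.97,0,0],[-0.23,0.32,0.33,6.9,4.97,0,0],[0,0,0,0,0,0,0],[0,0,0,0,0,0,0]]'; python3 - <<'E'
from h import *
print(np.round(robot.get_obs()['joint_positions'],3))
from scipy.spatial.transform import Rotation as R
o=robot.get_obs();M=R.from_euler('xyz',o['ee_rot']).as_matrix();a=M[:,2];print(a,M[:,1],'g',o['tool_pos']-.0346*a)
b=snap('scene','s5')[120:300,380:560]
a=snap('top','t5')[220:400,80:260]
cv2.imwrite('pics/l6.png',np.hstack([cv2.resize(x,(400,400),interpolation=2) for x in(b,a)])[:,:,::-1])
E
```

```text
time: 22.4
tool_pos: [0.4135, 0.3885, 0.117]
ee_rot: [-3.126, -0.776, 2.189]
wrist_force: [-0.2, 0.2, -2.2]
width: 0.0581
finger_force: 30.0
[ 0.216  0.284  1.501  0.699  1.7   -0.44 ]
[-0.41821387  0.56164008 -0.71390306] [ 0.80859625  0.58826315 -0.01088944] g [0.42799448 0.36911515 0.14165234]
```

View pics/l6.png

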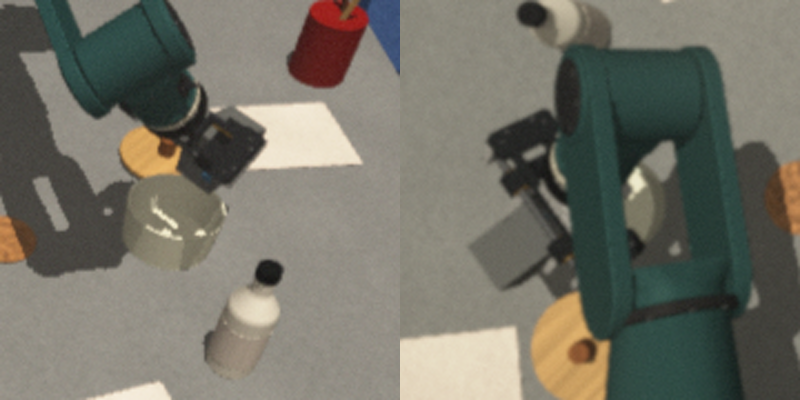

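The cup is tilted about 92° above the tub, and no beads have come out yet. Continuing slowly to about 119°.

```bash
python3 -m pendant '[[-0.1,0.14,0.2,3.45,2.5,0,0],[-0.1,0.14,0.2,3.45,2.5,0,0],[0,0,0,0,0,0,0],[-0.08,0.11,0.21,3.45,2.5,0,0],[0,0,0,0,0,0,0],[-0.08,0.11,0.22,3.45,2.5,0,0],[0,0,0,0,0,0,0]]';python3 -m pendant '[[-0.06,0.08,0.23,3.45,2.5,0,0],[0,0,0,0,0,0,0],[-0.06,0.08,0.24,3.45,2.5,0,0],[0,0,0,0,0,0,0],[0,0,0,3.45,2.5,0,0],[0,0,0,0,0,0,0],[0,0,0,0,0,0,0],[0,0,0,0,0,0,0]]'; python3 - <<'E'
from h import *
print(np.round(robot.get_obs()['joint_positions'],3))
b=snap('scene','s6')[120:300,380:560]
a=snap('top','t6')[220:400,80:260]
cv2.imwrite('pics/l7.png',np.hstack([cv2.resize(x,(400,400),interpolation=2) for x in(b,a)])[:,:,::-1])
E
```

```text
time: 23.2
tool_pos: [0.4098, 0.3944, 0.1258]
ee_rot: [-3.124, -1.074, 2.188]
wrist_force: [-0.5, -0.5, -2.2]
width: 0.0581
finger_force: 30.0
time: 24.0
tool_pos: [0.4092, 0.3962, 0.1321]
ee_rot: [-3.129, -1.297, 2.192]
wrist_force: [0.2, 0.2, -0.5]
width: 0.0576
finger_force: 30.0
[ 0.089  0.518  1.511  1.058  1.906 -0.62 ]
```

View pics/l7.png

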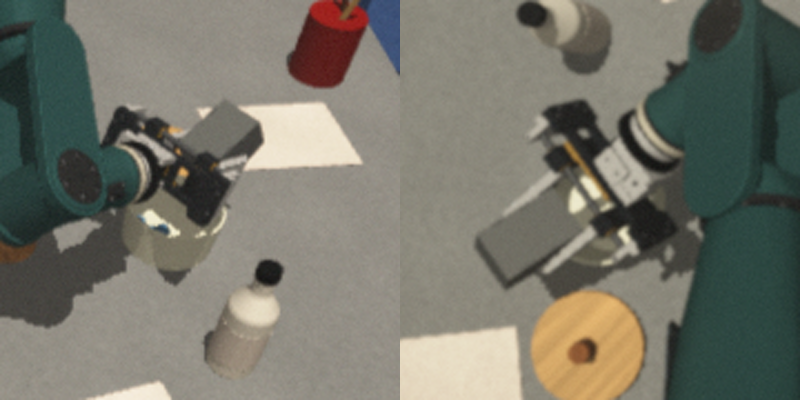

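Wrist load fell from −2.2 to −0.5 N, so the beads are out, and blue shows inside the tub at about (450,220). I'll tip a little more to be sure, then lift and bring the cup upright.

```bash
python3 -m pendant '[[0,0,0.3,5.5,4,0,0],[0,0,0,0,0,0,0],[0,0,0,-5.5,-4,0,0],[0,0,0,0,0,0,0],[0,0,2,0,0,0,0],[0,0,3,0,0,0,0],[0,0,2,0,0,0,0],[0,0,0,0,0,0,0]]' | grep wrist
python3 -m pendant '[[0,0,0,-6.9,-4.97,0,0],[0,0,0,-6.9,-4.97,0,0],[0,0,0,-6.9,-4.97,0,0],[0,0,0,-6.9,-4.97,0,0],[0,0,0,-6.9,-4.97,0,0],[0,0,0,-6.9,-4.97,0,0],[0,0,0,-6.9,-4.97,0,0],[0,0,0,-6.9,-4.97,0,0]]'
python3 -m pendant '[[0,0,0,-6.9,-4.97,0,0],[0,0,0,-6.9,-4.97,0,0],[0,0,0,-6.9,-4.97,0,0],[0,0,0,-6.9,-4.97,0,0],[0,0,0,-6.9,-4.97,0,0],[0,0,0,-6.9,-4.97,0,0],[0,0,0,-3.4,-2.4,0,0],[0,0,0,0,0,0,0]]'
```

```text
wrist_force: [0.9, -0.1, -0.1]
time: 25.7
tool_pos: [0.4093, 0.3955, 0.2047]
ee_rot: [-3.133, -0.107, 2.193]
wrist_force: [-0.4, -0.8, -1.6]
width: 0.0579
finger_force: 30.0
time: 26.5
tool_pos: [0.4068, 0.3964, 0.1989]
ee_rot: [-3.117, 0.854, 2.208]
wrist_force: [0.0, -0.0, -1.4]
width: 0.058
finger_force: 30.0
```

```bash
python3 -m pendant '[[0.7,-3.4,0,0,0,0,0],[0.7,-3.4,0,0,0,0,0],[0.7,-3.4,0,0,0,0,0],[0.8,-3.5,0,0,0,0,0],[0.8,-3.5,0,0,0,0,0],[0.8,-3.5,0,0,0,0,0],[0.8,-3.5,0,0,0,0,0],[0.8,-3.5,0,0,0,0,0]]'
python3 -m pendant '[[0.8,-3.5,0,0,0,0,0],[0,0,-4,0,0,0,0],[0,0,-4,0,0,0,0],[0,0,-3,0,0,0,0],[0,0,0,0,0,0,0],[0,0,0,0,0,0,0]]'; python3 - <<'E'
from h import *
print(np.round(robot.get_obs()['joint_positions'],3))
b=snap('scene','s7')[150:270,360:520]
a=snap('top','t7')[250:370,130:290]
cv2.imwrite('pics/l8.png',np.hstack([cv2.resize(x,(400,300),interpolation=2) for x in(b,a)])[:,:,::-1])
E
```

```text
time: 27.3
tool_pos: [0.4701, 0.1168, 0.2047]
ee_rot: [-3.136, 0.849, 2.189]
wrist_force: [0.2, 0.0, -1.2]
width: 0.0575
finger_force: 30.0
time: 27.9
tool_pos: [0.4784, 0.0833, 0.0953]
ee_rot: [-3.134, 0.851, 2.191]
wrist_force: [-0.2, -0.2, 0.1]
width: 0.0579
finger_force: 30.0
[ 0.64   0.013  1.904 -0.875  1.367  0.277]
```

View pics/l8.png

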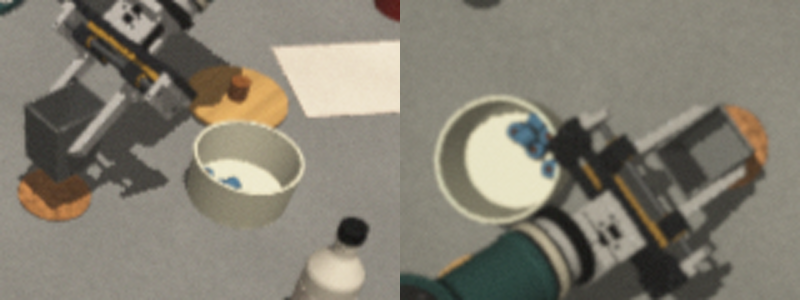

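The cup is empty above the coaster, and the beads are in the tub. That leaves one picture to view, so from here I'll check numerically. Lowering the cup onto the coaster.

```bash
python3 -m pendant '[[-0.35,0,-2.5,0,0,0,0],[0,0,-2,0,0,0,0],[0,0,-0.9,0,0,0,0],[0,0,0,0,0,0,0],[0,0,0,0,0,0,0]]'| grep -E "pos|rist";python3 -m pendant '[[0,0,-0.2,0,0,0,0],[0,0,0,0,0,0,0],[0,0,0,0,0,0,0]]'| grep -E "pos|rist";python3 -m pendant '[[0,0,-0.2,0,0,0,0],[0,0,0,0,0,0,0],[0,0,0,0,0,0,0]]'| grep -E "pos|rist"; python3 -m pendant '[[0,0,-0.1,0,0,0,0],[0,0,0,0,0,0,0],[0,0,0,0,0,0,0]]'| grep -E "pos|rist"
```

```text
tool_pos: [0.4757, 0.0846, 0.0419]
wrist_force: [0.2, 1.2, -1.4]
tool_pos: [0.4749, 0.0842, 0.0389]
wrist_force: [0.6, 0.1, -1.2]
tool_pos: [0.4745, 0.0839, 0.0362]
wrist_force: [-0.8, -0.9, -1.6]
tool_pos: [0.4748, 0.084, 0.0356]
wrist_force: [-0.8, -0.1, -0.2]
```

```bash
python3 -m pendant '[[0,0,-0.1,0,0,0,0],[0,0,0,0,0,0,0],[0,0,0,0,0,0,0]]'| grep -E "pos|rist";python3 -m pendant '[[0,0,-0.1,0,0,0,0],[0,0,0,0,0,0,0],[0,0,0,0,0,0,0]]'| grep -E "pos|rist"
```

```text
tool_pos: [0.4749, 0.0839, 0.0355]
wrist_force: [-3.7, 1.3, 5.4]
tool_pos: [0.475, 0.0839, 0.0355]
wrist_force: [-4.8, 2.0, 9.5]
```

```bash
python3 -m pendant '[[0,0,0.2,0,0,0,0],[0,0,0,0,0,0,1],[0,0,0,0,0,0,1],[0,0,0,0,0,0,1],[0,0,0,0,0,0,1],[0,0,0,0,0,0,1],[0,0,0,0,0,0,1],[0,0,0,0,0,0,1]]'; python3 -m pendant '[[-0.88,1.22,1.32,0,0,0,1],[-0.88,1.22,1.32,0,0,0,1],[-0.88,1.22,1.32,0,0,0,1],[-0.88,1.22,1.32,0,0,0,1],[-0.88,1.22,1.32,0,0,0,1],[-0.88,1.22,1.32,0,0,0,1],[0,0,4,0,0,0,1],[0,0,0,0,0,0,1]]';python3 -m pendant '[[0,0,2,6.9,4.97,0,1],[0,0,0,6.9,4.97,0,1],[0,0,0,6.9,4.97,0,1],[0,0,0,6.9,4.97,0,1],[0,0,0,6.9,4.97,0,1],[0,0,0,5.1,3.7,0,1],[0,0,0,0,0,0,1]]'
```

```text
time: 30.8
tool_pos: [0.4746, 0.0839, 0.0353]
ee_rot: [-3.134, 0.851, 2.192]
wrist_force: [-0.3, 0.6, -0.1]
width: 0.0939
finger_force: 0.0
time: 31.6
tool_pos: [0.4239, 0.1594, 0.1597]
ee_rot: [3.134, 0.851, 2.182]
wrist_force: [0.9, 0.5, 0.1]
width: 0.0939
finger_force: 0.0
time: 32.3
tool_pos: [0.4235, 0.1542, 0.1744]
ee_rot: [-3.131, -0.002, 2.186]
wrist_force: [1.2, -0.3, -0.0]
width: 0.0941
finger_force: 0.0
```

```bash
python3 - <<'E'
from h import *
np.set_printoptions(precision=4,suppress=True)
o=robot.get_obs();print(o['joint_positions'])
t=snap('top','t8');s=snap('scene','s8')
h=cv2.cvtColor(t,cv2.COLOR_RGB2HSV)
# blue beads outside the tub, and marker masks (white on table) in top view
for cam,im in(('top',t),('scene',s)):
    h=cv2.cvtColor(im,cv2.COLOR_RGB2HSV)
    m=((h[...,0]>98)&(h[...,0]<125)&(h[...,1]>90)&(h[...,2]>60)).astype(np.uint8)
    n,l,st,c=cv2.connectedComponentsWithStats(m)
    print(cam,'blue',[(st[i],back(cam,*c[i],.02)[:2]) for i in range(1,n) if 3<st[i,4]<900])
hs=cv2.cvtColor(t,cv2.COLOR_RGB2HSV)
m=((hs[...,2]>170)&(hs[...,1]<70)).astype(np.uint8);m[:,:330]=0;m[:260]=0;m[:,430:]=0
k=(hs[...,2]<50).astype(np.uint8);k[:,:330]=0;k[:240]=0;k[:,430:]=0;k[345:]=0
for nm,q in(('white',m),('black',k)):
    n,l,st,c=cv2.connectedComponentsWithStats(q)
    for i in range(1,n):
        if st[i,4]>60:
            r=cv2.minAreaRect(np.argwhere(l==i)[:,::-1].astype(np.float32));print(nm,st[i,4],r,back('top',*c[i],.024)[:2])
# cup at coaster: visible coaster ring and dark cup centroid
d=(hs[...,2]<75).astype(np.uint8);d[:280]=0;d[340:]=0;d[:,:230]=0;d[:,300:]=0
n,l,st,c=cv2.connectedComponentsWithStats(d);print('cup dark',[(st[i],c[i]) for i in range(1,n) if st[i,4]>50])
print('expected mouth',proj('top',[.46,.105,.09]))
E
```

```text
[ 0.2254 -0.1239  1.6083 -0.0026  1.6679 -0.3897]
top blue [(array([182, 297,   3,   3,   6], dtype=int32), array([0.4886, 0.3101])), (array([177, 300,   4,   5,  10], dtype=int32), array([0.4793, 0.3219]))]
scene blue [(array([637,  47,   3,   4,   8], dtype=int32), array([-0.8147,  1.4935])), (array([622,  58,   3,   4,   5], dtype=int32), array([-0.6909,  1.362 ])), (array([619,  88,  21,  34, 281], dtype=int32), array([-0.2175,  1.1851])), (array([636, 132,   3,   4,   6], dtype=int32), array([-0.0481,  1.1262])), (array([451, 222,   4,   2,   6], dtype=int32), array([0.4523, 0.3234]))]
white 321 ((380.5, 294.0), (34.0, 9.0), 90.0) [ 0.4946 -0.2157]
white 331 ((409.5189514160156, 310.8871765136719), (34.923431396484375, 9.47436237335205), 77.73522186279297) [ 0.4495 -0.2917]
black 127 ((379.8934631347656, 267.1721496582031), (8.872503280639648, 16.1153621673584), 5.19442892074585) [ 0.5656 -0.217 ]
black 125 ((402.26470947265625, 284.441162109375), (15.510529518127441, 8.134893417358398), 77.47119140625) [ 0.519  -0.2745]
cup dark [(array([238, 294,  26,  33, 303], dtype=int32), array([249.7558, 310.2838])), (array([230, 318,   8,  19,  77], dtype=int32), array([232.6623, 327.026 ]))]
expected mouth [255.1057 310.0178]
```

Marker A has been knocked to a new place (y −0.186 → −0.217). Re-measuring both markers and working out the pick poses.

```bash
cat > mk.py <<'E'
from h import *
def markers(f):
    im=cv2.imread(f'pics/{f}.png');h=cv2.cvtColor(im,cv2.COLOR_BGR2HSV);v=h[...,2]
    m=((v>135)&(h[...,1]<70))|(v<62);m=m.astype(np.uint8);m[:,:340]=0;m[:,430:]=0;m[:256]=0;m[345:]=0
    n,l,st,c=cv2.connectedComponentsWithStats(m)
    for i in range(1,n):
        if st[i,4]>300:
            box=cv2.boxPoints(cv2.minAreaRect(np.argwhere(l==i)[:,::-1].astype(np.float32)))
            w=np.array([back('top',*p,.024)[:2] for p in box]);e=w-np.roll(w,-1,0);L=np.hypot(*e.T)
            k=L.argmax();d=e[k]/L[k];d*=np.sign(d[0]);ctr=w.mean(0)
            print(f,'ctr',ctr.round(4),'L',L.round(4),'ang',np.degrees(np.arctan2(d[1],d[0])).round(1),'far end',(ctr+.07*d).round(4),'grip',(ctr+.043*d).round(4))
E
python3 - <<'E'
from mk import *
for f in('t0','t8'):markers(f)
E
```

```text
t0 ctr [ 0.4937 -0.1874] L [0.0921 0.0291 0.0921 0.0289] ang -1.0 far end [ 0.5637 -0.1886] grip [ 0.5367 -0.1881]
t0 ctr [ 0.454  -0.3042] L [0.075  0.1795 0.0742 0.1796] ang 4.9 far end [ 0.5237 -0.2982] grip [ 0.4968 -0.3005]
t8 ctr [ 0.4795 -0.2264] L [0.2359 0.2306 0.2327 0.2314] ang 89.3 far end [ 0.4803 -0.1564] grip [ 0.48   -0.1834]
```

```bash
cat > mk.py <<'E'
from h import *
def markers(f):
    h=cv2.cvtColor(cv2.imread(f'pics/{f}.png'),cv2.COLOR_BGR2HSV);v=h[...,2]
    R={}
    for nm,m in(('w',(v>170)&(h[...,1]<70)),('b',v<50)):
        m=m.astype(np.uint8);m[:,:340]=0;m[:,430:]=0;m[:256]=0;m[345:]=0
        n,l,st,c=cv2.connectedComponentsWithStats(m)
        R[nm]=[(c[i],max(cv2.minAreaRect(np.argwhere(l==i)[:,::-1].astype(np.float32))[1])/2+.5) for i in range(1,n) if st[i,4]>60]
    for c,hl in R['w']:
        b,hb=min(R['b'],key=lambda q:np.hypot(*(q[0]-c)));u=(c-b)/np.hypot(*(c-b))
        N=back('top',*(c+hl*u),.024)[:2];F=back('top',*(b-hb*u),.024)[:2];L=np.hypot(*(F-N));d=(F-N)/L;C=(N+F)/2
        print(f,'ctr',C.round(4),'L',L.round(4),'ang',np.degrees(np.arctan2(d[1],d[0])).round(1),'far',(C+.07*d).round(4),'grip',(C+.043*d).round(4))
E
python3 - <<'E'
from mk import *
for f in('t0','t8'):markers(f)
E
```

```text
t0 ctr [ 0.5185 -0.1857] L 0.1399 ang -0.8 far [ 0.5885 -0.1867] grip [ 0.5615 -0.1863]
t0 ctr [ 0.4725 -0.286 ] L 0.1395 ang 13.5 far [ 0.5405 -0.2697] grip [ 0.5143 -0.276 ]
t8 ctr [ 0.5021 -0.2338] L 0.1318 ang -67.5 far [ 0.5289 -0.2985] grip [ 0.5186 -0.2735]
t8 ctr [ 0.4722 -0.2861] L 0.1399 ang 14.0 far [ 0.5401 -0.2692] grip [ 0.5139 -0.2757]
```

```bash
python3 - <<'E'
from h import *
w=np.array([380.5,294]);b=np.array([379.89,267.17]);u=(w-b)/np.hypot(*(w-b))
N=back('top',*(w+17.5*u),.024)[:2];F=back('top',*(b-8.5*u),.024)[:2];d=(F-N)/np.hypot(*(F-N));C=(N+F)/2
print(C,np.hypot(*(F-N)),np.degrees(np.arctan2(d[1],d[0])),'grip',C+.043*d)
E
python3 -m pendant '[[0,-4,0,0,0,-8.5,0.6],[0,-4,0,0,0,-8.5,0.6],[1,-4,0,0,0,-8.5,0.6],[1,-4,0,0,0,-8.5,0.6],[2,-4,0,0,0,-8.5,0.6],[2,-4,0,0,0,-8.5,0.6],[2,-4,0,0,0,-8.5,0.6],[2,-3,0,0,0,-8.5,0.6]]'
python3 -m pendant '[[2,-3,0,0,0,-8.5,0.6],[1,-2,0,0,0,-8.5,0.6],[0,0,0,0,0,-8.5,0.6],[0,0,0,0,0,-8.5,0.6],[0,0,0,0,0,-8.5,0.6],[0,0,0,0,0,-8.5,0.6],[0,0,0,0,0,-6.2,0.6],[0,0,0,0,0,0,0.6]]'
python3 -c "
from h import *;print(np.round(robot.get_obs()['joint_positions'],3))"
```

```text
[ 0.51837839 -0.21632994] 0.13933198005881922 0.15774932065502337 grip [ 0.56137823 -0.21621155]
time: 33.2
tool_pos: [0.5223, -0.1531, 0.1739]
ee_rot: [-3.131, 0.0, 1.002]
wrist_force: [-0.8, 0.5, 0.2]
width: 0.0561
finger_force: 0.0
time: 34.0
tool_pos: [0.552, -0.2006, 0.1739]
ee_rot: [-3.131, -0.0, 0.011]
wrist_force: [-0.4, -0.8, 0.1]
width: 0.0563
finger_force: 0.0
[-0.451  0.177  1.302  0.009  1.668  1.11 ]
```

```bash
python3 -m pendant '[[0.6,-1.5,0,0,8.5,0,0.6],[0,0,-4,0,0,0,0.6],[0,0,-4,0,0,0,0.6],[0,0,-4,0,0,0,0.6],[0,0,-3,0,0,0,0.6],[0,0,-1.5,0,0,0,0.6],[0,0,0,0,0,0,0.6],[0,0,0,0,0,0,0.6]]'
```

```text
time: 34.8
tool_pos: [0.5588, -0.2177, 0.0109]
ee_rot: [-3.131, 0.145, 0.009]
wrist_force: [0.2, 0.1, 0.2]
width: 0.0563
finger_force: 0.0
```

```bash
python3 -m pendant '[[0,0.1,-1.2,0,0,0,0.6],[0,0,-0.6,0,0,0,0.6],[0,0,-0.4,0,0,0,0.6],[0,0,0,0,0,0,0.6],[0,0,0,0,0,0,0.6]]'; python3 -m pendant '[[0,0,0,0,0,0,0],[0,0,0,0,0,0,0],[0,0,0,0,0,0,0],[0,0,0,0,0,0,0],[0,0,0,0,0,0,0],[0,0,0,0,0,0,0],[0,0,0,0,0,0,0]]'
```

```text
time: 35.3
tool_pos: [0.5578, -0.217, -0.0123]
ee_rot: [-3.13, 0.147, 0.008]
wrist_force: [-0.6, -0.4, -0.5]
width: 0.0563
finger_force: 0.0
time: 36.0
tool_pos: [0.5579, -0.2169, -0.0123]
ee_rot: [-3.13, 0.147, 0.008]
wrist_force: [0.5, -0.0, 0.2]
width: 0.0239
finger_force: 29.5
```

```bash
python3 -m pendant '[[0,0,2,0,0,0,0],[-1,0,4,0,0,0,0],[-1,0,4,0,0,0,0],[-1,0,4,0,0,0,0],[-1,0,4,0,0,0,0],[0,0,4,0,0,8.5,0],[0,0,0,0,0,8.5,0],[0,0,0,0,0,8.5,0]]'; python3 -m pendant '[[0,0,0,0,0,8.5,0],[0,0,0,0,0,8.5,0],[0,0,0,0,0,8.5,0],[0,0,0,0,0,8.5,0],[0,0,0,0,0,8.5,0],[0,0,0,0,0,4.5,0],[0,0,0,0,0,0,0]]';python3 -m pendant '[[0,0,0,8.13,-2.48,0,0],[0,0,0,8.13,-2.48,0,0],[0,0,0,8.13,-2.48,0,0],[0,0,0,8.13,-2.48,0,0],[0,0,0,8.13,-2.48,0,0],[0,0,0,8.13,-2.48,0,0],[0,0,0,8.13,-2.48,0,0],[0,0,0,8.13,-2.48,0,0]]'; python3 -m pendant '[[0,0,0,8.13,-2.48,0,0],[0,0,0,8.13,-2.48,0,0],[0,0,0,4.78,-1.46,0,0],[0,0,0,0,0,0,0],[0,0,0,0,0,0,0]]'; cat > st.py <<'E'
from h import *
from scipy.spatial.transform import Rotation as R
np.set_printoptions(precision=4,suppress=True)
o=robot.get_obs();M=R.from_euler('xyz',o['ee_rot']).as_matrix();a=M[:,2]
print('q',o['joint_positions'],'a',a,'x',M[:,0],'y',M[:,1]);g=o['tool_pos']-.0346*a
print('g',g,'marker axis at grip',g+.0105*a)
E
python3 st.py
```

```text
time: 36.8
tool_pos: [0.5187, -0.2173, 0.2098]
ee_rot: [-3.133, 0.144, 0.458]
wrist_force: [0.6, 0.6, -1.0]
width: 0.0235
finger_force: 29.5
time: 37.5
tool_pos: [0.5175, -0.2165, 0.2076]
ee_rot: [-3.13, 0.147, 1.273]
wrist_force: [0.8, -0.8, -0.4]
width: 0.0241
finger_force: 29.5
time: 38.3
tool_pos: [0.5178, -0.2184, 0.2081]
ee_rot: [-3.127, -1.044, 1.269]
wrist_force: [0.4, -0.4, -1.4]
width: 0.0238
finger_force: 29.5
time: 38.8
tool_pos: [0.5179, -0.2171, 0.2071]
ee_rot: [-3.109, -1.423, 1.254]
wrist_force: [-0.3, 0.4, -0.1]
width: 0.0236
finger_force: 29.5
q [-1.0166  0.6171  1.2847  1.1216  2.1868 -0.5282] a [ 0.277   0.9495 -0.1473] x [0.0459 0.1401 0.9891] y [ 0.9598 -0.2808 -0.0048]
g [ 0.5083 -0.25    0.2121] marker axis at grip [ 0.5112 -0.24    0.2106]
```

```bash
python3 -m pendant '[[0,0,1,0,0,0,0],[2.9,1.65,0,0,0,0,0],[2.9,1.65,0,0,0,0,0],[2.9,1.65,0,0,0,0,0],[2.9,1.65,0,0,0,0,0],[0,0,0,0,0,0,0],[0,0,0,0,0,0,0],[0,0,0,0,0,0,0]]'; python3 st.py; python3 - <<'E'
from h import *
t=snap('top','t9');snap('scene','s9')
# compare: predicted pixels of the marker's bottom/top corners and the cell
for c in('top','scene'):
    print(c,'cell top',proj(c,[.6274,-.1737,.085]),'marker top',proj(c,[.6274,-.1737,.25]))
E
```

```text
time: 39.6
tool_pos: [0.6334, -0.1512, 0.2192]
ee_rot: [-3.136, -1.422, 1.281]
wrist_force: [0.2, 0.1, -0.7]
width: 0.0239
finger_force: 29.5
q [-0.8316  0.6577  1.1921  1.2461  2.042  -0.3985] a [ 0.2773  0.9493 -0.1482] x [0.0424 0.142  0.989 ] y [ 0.9598 -0.2805 -0.0009]
g [ 0.6238 -0.1841  0.2243] marker axis at grip [ 0.6267 -0.1741  0.2227]
top cell top [365.46290784 242.11234731] marker top [372.24928734 235.45328276]
scene cell top [284.93685779 248.36717704] marker top [281.09371722 202.1041324 ]
```

```bash
python3 -m pendant '[[0,0,-1.5,0,0,0,0],[0,0,-1,0,0,0,0],[0,0,-0.8,0,0,0,0],[0,0,0,0,0,0,0],[0,0,0,0,0,0,0]]' | grep -E "pos|rist";python3 -m pendant '[[0,0,-1,0,0,0,0],[0,0,0,0,0,0,0],[0,0,0,0,0,0,0]]' | grep -E "pos|rist";python3 -m pendant '[[0,0,-1,0,0,0,0],[0,0,0,0,0,0,0],[0,0,0,0,0,0,0]]' | grep -E "pos|rist"
```

```text
tool_pos: [0.6338, -0.1509, 0.184]
wrist_force: [1.2, -0.1, -0.2]
tool_pos: [0.6338, -0.1508, 0.1743]
wrist_force: [0.3, -0.4, -1.5]
tool_pos: [0.6337, -0.1507, 0.1641]
wrist_force: [-0.3, 1.8, -0.9]
```

```bash
python3 -m pendant '[[0,0,-1.5,0,0,0,0],[0,0,-1.5,0,0,0,0],[0,0,-1.3,0,0,0,0],[0,0,0,0,0,0,0],[0,0,0,0,0,0,0]]' | grep -E "pos|rist";python3 -m pendant '[[0,0,-0.4,0,0,0,0],[0,0,0,0,0,0,0],[0,0,0,0,0,0,0]]' | grep -E "pos|rist";python3 -m pendant '[[0,0,-0.3,0,0,0,0],[0,0,0,0,0,0,0],[0,0,0,0,0,0,0]]' | grep -E "pos|rist"
```

```text
tool_pos: [0.6337, -0.1507, 0.1207]
wrist_force: [0.8, 0.5, 0.5]
tool_pos: [0.6339, -0.1509, 0.1178]
wrist_force: [0.8, 0.5, -0.1]
tool_pos: [0.6339, -0.1511, 0.1174]
wrist_force: [-0.5, 0.2, 5.5]
```

```bash
python3 -m pendant '[[0,0,0.1,0,0,0,0.5],[0,0,0,0,0,0,0.5],[0,0,0,0,0,0,0.5],[0,0,0,0,0,0,0.5],[0,0,0,0,0,0,0.5],[0,0,0,0,0,0,0.5]]'; python3 -m pendant '[[-0.6,-1.9,0.3,0,0,0,0.5],[-0.8,-2.8,0.4,0,0,0,0.5],[-0.8,-2.8,0.4,0,0,0,0.5],[0,0,4,0,0,0,0.5],[0,0,4,0,0,0,0.5],[0,0,0,0,0,0,0.5]]'; python3 - <<'E'
from h import *
snap('top','t10');snap('scene','s10')
for f,c in(('t10','top'),('s10','scene')):
    h=cv2.cvtColor(cv2.imread(f'pics/{f}.png'),cv2.COLOR_BGR2HSV);v=h[...,2]
    if c=='top': print('marker top expected',proj(c,[.6274,-.1737,.145]))
    else: print('marker top expected',proj(c,[.6274,-.1737,.145]))
    u,w=map(int,proj(c,[.6274,-.1737,.145])); print(v[w-14:w+16:2,u-14:u+16:2])
E
```

```text
time: 42.5
tool_pos: [0.6338, -0.1508, 0.1154]
ee_rot: [-3.118, -1.424, 1.263]
wrist_force: [-0.2, -0.3, 0.1]
width: 0.0469
finger_force: 0.0
time: 43.1
tool_pos: [0.6121, -0.2287, 0.2132]
ee_rot: [3.082, -1.418, 1.344]
wrist_force: [0.9, 0.2, -0.3]
width: 0.0474
finger_force: 0.0
marker top expected [367.68291801 239.93398535]
[[137  85 170 153 114 111 112 108 112 105 102 179 133 112 110]
 [137  86 169 179 134 126 128 129 119 105 104 182 136 113 116]
 [136  84 164 213 220 219 219 213 182 136 104 193 193 179 180]
 [136  88 166 216 227 227 228 229 229 168 115 205 229 229 229]
 [137  87 163 194 207 209 212 213 215 180 152 212 220 223 222]
 [136  91 163 127 129 134 142 144 159 163 181 205 181 181 185]
 [131  97 161 106  93  61  46  45  50  57 111 174 101  94  97]
 [111  95 169 113  95  50  42  45  45  46  95 169 104  98  95]
 [107 105 182 117  85  42  46  45  47  47 115 165 105  99 100]
 [107 109 192 139  66  39  45  44  44  48 135 164 105 102 102]
 [109 104 187 149  63  34  38  39  41  49 147 193 160 158 157]
 [107 108 171 118  90  74  57  48  58  62 152 202 202 204 203]
 [110 104 169 
[... 469 characters left out ...]
3 152]
 [153 153 153 150 154 152 155 153 154 152 155 157 157 155 154]
 [156 153 151 150 152 153 142 137 151 151 155 153 155 160 152]
 [153 152 148 150 149 148  68  53  59  98 133 152 155 150 154]
 [149 150 152 153 156 127  46  47  41  42  66 150 154 151 153]
 [149 151 150 151 149  68  46  47  43  44  61 149 155 156 154]
 [153 148 153 153 145  52  38  44  44  40  51 145 155 153 155]
 [150 152 149 147 145  59  39  40  40  35  52 145 151 153 153]
 [144 157 146 149 157  66  37  37  41  39  46 148 151 152 153]
 [195 200 199 197 201 107  36  40  40  40  43 151 182 162 153]
 [136 130 133 133 132  83  38  42  36  37  76 123 164 154 152]
 [140 139 139 143 175 136  64  49  39  44 139 114 155 131 155]]
```

```bash
python3 -m pendant '[[-2,-0.6,0,-8.13,2.48,0,0.5],[-2,-0.6,0,-8.13,2.48,0,0.5],[-2,-0.6,0,-8.13,2.48,0,0.5],[-1,-0.6,0,-8.13,2.48,0,0.5],[-1,-0.6,0,-8.13,2.48,0,0.5],[-1,-0.6,0,-8.13,2.48,0,0.5],[-1,-0.6,0,-8.13,2.48,0,0.5],[0,-0.6,0,-8.13,2.48,0,0.5]]';python3 -m pendant '[[0,0,0,-8.13,2.48,0,0.6],[0,0,0,-8.13,2.48,0,0.6],[0,0,0,-4.78,1.46,0,0.6],[0,0,0,0,0,-8.5,0.6],[0,0,0,0,0,-8.5,0.6],[0,0,0,0,0,-8.5,0.6],[0,0,0,0,0,-8.5,0.6],[0,0,0,0,0,-8.5,0.6]]';python3 -m pendant '[[0,0,0,0,0,-8.5,0.6],[0,0,0,0,0,-8,0.6],[0,0,-4,0,0,0,0.6],[0,0,-4,0,0,0,0.6],[0,0,0,0,0,0,0.6],[0,0,0,0,0,0,0.6]]'; python3 st.py; python3 - <<'E'
from mk import *
snap('top','t11');markers('t11')
E
```

```text
time: 44.0
tool_pos: [0.5103, -0.2754, 0.2063]
ee_rot: [-3.128, -0.231, 1.271]
wrist_force: [0.4, -1.0, -0.3]
width: 0.0468
finger_force: 0.0
time: 44.8
tool_pos: [0.511, -0.2737, 0.2042]
ee_rot: [-3.126, 0.15, 0.526]
wrist_force: [-0.7, -0.1, 0.3]
width: 0.0568
finger_force: 0.0
time: 45.4
tool_pos: [0.5107, -0.2736, 0.125]
ee_rot: [-3.127, 0.151, 0.244]
wrist_force: [0.2, -0.0, 1.0]
width: 0.056
finger_force: 0.0
q [-0.53    0.2743  1.2898 -0.095   1.6954  0.792 ] a [-0.1492 -0.0217 -0.9886] x [ 0.9595  0.2386 -0.1501] y [ 0.2391 -0.9709 -0.0148]
g [ 0.5158 -0.2729  0.1592] marker axis at grip [ 0.5143 -0.2731  0.1488]
```

```bash
python3 -m pendant '[[0,-0.3,-4,0,0,0,0.6],[0,0,-4,0,0,0,0.6],[0,0,-3,0,0,0,0.6],[0,0,-1.5,0,0,0,0.6],[0,0,-0.7,0,0,0,0.6],[0,0,0,0,0,0,0.6],[0,0,0,0,0,0,0.6]]'; python3 -m pendant '[[0,0,-0.4,0,0,0,0.6],[0,0,0,0,0,0,0.6],[0,0,0,0,0,0,0],[0,0,0,0,0,0,0],[0,0,0,0,0,0,0],[0,0,0,0,0,0,0],[0,0,0,0,0,0,0],[0,0,0,0,0,0,0]]'; python3 -m pendant '[[0,0,0,0,0,0,0],[0,0,0,0,0,0,0]]'
```

```text
time: 46.15
tool_pos: [0.5134, -0.2778, -0.0031]
ee_rot: [-3.133, 0.144, 0.243]
wrist_force: [-0.3, 0.6, -0.4]
width: 0.0565
finger_force: 0.0
time: 46.95
tool_pos: [0.5118, -0.2769, -0.0094]
ee_rot: [-3.13, 0.147, 0.244]
wrist_force: [0.3, -0.1, 0.2]
width: 0.0239
finger_force: 29.6
time: 47.15
tool_pos: [0.5118, -0.2769, -0.0094]
ee_rot: [-3.13, 0.147, 0.244]
wrist_force: [0.1, 0.9, 0.7]
width: 0.0238
finger_force: 29.6
```

```bash
python3 -m pendant '[[0,0,2,0,0,0,0],[0,0,4,0,0,0,0],[0,0,4,0,0,0,0],[0,0,4,0,0,0,0],[0,0,4,0,0,0,0],[0,0,4,0,0,8.5,0],[0,0,1,0,0,8.5,0],[0,0,0,0,0,8.5,0]]' >/dev/null; python3 -m pendant '[[0,0,0,0,0,8.5,0],[0,0,0,0,0,8.5,0],[0,0,0,0,0,8.5,0],[0,0,0,0,0,8,0],[0,0,0,0,0,0,0]]' >/dev/null;python3 -m pendant '[[0,0,0,8.13,-2.48,0,0],[0,0,0,8.13,-2.48,0,0],[0,0,0,8.13,-2.48,0,0],[0,0,0,8.13,-2.48,0,0],[0,0,0,8.13,-2.48,0,0],[0,0,0,8.13,-2.48,0,0],[0,0,0,8.13,-2.48,0,0],[0,0,0,8.13,-2.48,0,0]]' >/dev/null; python3 -m pendant '[[0,0,0,8.13,-2.48,0,0],[0,0,0,8.13,-2.48,0,0],[0,0,0,4.78,-1.46,0,0],[0,0,0,0,0,0,0],[0,0,0,0,0,0,0]]'; python3 st.py
```

```text
time: 49.75
tool_pos: [0.5119, -0.2772, 0.22]
ee_rot: [-3.105, -1.423, 1.25]
wrist_force: [-0.2, -0.0, 0.1]
width: 0.0237
finger_force: 29.6
q [-1.0658  0.695   1.1307  1.145   2.2618 -0.4659] a [ 0.2769  0.9495 -0.1473] x [0.0464 0.1399 0.9891] y [ 0.9598 -0.2807 -0.0054]
g [ 0.5023 -0.31    0.225 ] marker axis at grip [ 0.5052 -0.3     0.2235]
```

```bash
python3 -m pendant '[[2.9,1.9,0,0,0,0,0],[2.9,2,0,0,0,0,0],[2.9,2,0,0,0,0,0],[3.1,2,0,0,0,0,0],[0,0,0,0,0,0,0],[0,0,0,0,0,0,0],[0,0,0,0,0,0,0]]'; python3 st.py
```

```text
time: 50.45
tool_pos: [0.6295, -0.1983, 0.222]
ee_rot: [-3.135, -1.421, 1.28]
wrist_force: [-0.1, -0.6, -0.7]
width: 0.0236
finger_force: 29.6
q [-0.8771  0.7169  1.0893  1.2487  2.0974 -0.3676] a [ 0.2772  0.9492 -0.1489] x [0.0427 0.1426 0.9889] y [ 0.9599 -0.2805 -0.001 ]
g [ 0.6199 -0.2311  0.2272] marker axis at grip [ 0.6228 -0.2211  0.2256]
```

```bash
python3 -m pendant '[[0.1,0,-1.5,0,0,0,0],[0,0,-1.5,0,0,0,0],[0,0,-1,0,0,0,0],[0,0,0,0,0,0,0],[0,0,0,0,0,0,0]]' | grep -E "pos|rist";python3 -m pendant '[[0,0,-1,0,0,0,0],[0,0,0,0,0,0,0],[0,0,0,0,0,0,0]]' | grep -E "pos|rist";python3 -m pendant '[[0,0,-1,0,0,0,0],[0,0,0,0,0,0,0],[0,0,0,0,0,0,0]]' | grep -E "pos|rist"
```

```text
tool_pos: [0.6306, -0.198, 0.1797]
wrist_force: [-0.9, 0.1, 0.0]
tool_pos: [0.6308, -0.1978, 0.1704]
wrist_force: [-0.0, -0.1, -0.6]
tool_pos: [0.6307, -0.1977, 0.1601]
wrist_force: [-0.8, -0.7, -0.2]
```

```bash
python3 -m pendant '[[0,0,-1.5,0,0,0,0],[0,0,-1.5,0,0,0,0],[0,0,-0.8,0,0,0,0],[0,0,0,0,0,0,0],[0,0,0,0,0,0,0]]' | grep -E "pos|rist";python3 -m pendant '[[0,0,-0.4,0,0,0,0],[0,0,0,0,0,0,0],[0,0,0,0,0,0,0]]' | grep -E "pos|rist";python3 -m pendant '[[0,0,-0.3,0,0,0,0],[0,0,0,0,0,0,0],[0,0,0,0,0,0,0]]' | grep -E "pos|rist"
```

```text
tool_pos: [0.6308, -0.1978, 0.1221]
wrist_force: [0.8, -0.7, -1.3]
tool_pos: [0.6309, -0.1979, 0.1188]
wrist_force: [0.1, -0.7, -1.2]
tool_pos: [0.6309, -0.198, 0.1163]
wrist_force: [0.2, -1.0, 3.3]
```

```bash
python3 -m pendant '[[0,0,0.2,0,0,0,0.5],[0,0,0,0,0,0,0.5],[0,0,0,0,0,0,0.5],[0,0,0,0,0,0,0.5],[0,0,0,0,0,0,0.5],[0,0,0,0,0,0,0.5]]'; python3 -m pendant '[[-0.6,-1.9,0.3,0,0,0,0.5],[-0.8,-2.8,0.4,0,0,0,0.5],[-0.8,-2.8,0.4,0,0,0,0.5],[0,0,4,0,0,0,0.5],[0,0,4,0,0,0,0.5],[-3,0,0,0,0,0,0.5],[-3,0,0,0,0,0,0.5],[-3,0,0,0,0,0,0.5]]'; python3 -m pendant '[[-2,0,0,-8.13,2.48,0,0.5],[-2,0,0,-8.13,2.48,0,0.5],[0,0,0,-8.13,2.48,0,0.5],[0,0,0,-8.13,2.48,0,0.5],[0,0,0,-8.13,2.48,0,0.5],[0,0,0,-8.13,2.48,0,0.5],[0,0,0,-8.13,2.48,0,0.5],[0,0,0,-8.13,2.48,0,0.5]]';python3 -m pendant '[[0,0,0,-8.13,2.48,0,1],[0,0,0,-4.78,1.46,0,1],[0,4,0,0,0,8.5,1],[0,4,0,0,0,8.5,1],[0,4,0,0,0,8.5,1],[0,4,0,0,0,8.5,1],[0,4,0,0,0,8.5,1],[0,4,0,0,0,8.5,1]]'
```

```text
time: 53.25
tool_pos: [0.6308, -0.1978, 0.1174]
ee_rot: [-3.119, -1.424, 1.264]
wrist_force: [-0.1, 0.9, 0.3]
width: 0.0469
finger_force: 0.0
time: 54.05
tool_pos: [0.5178, -0.2726, 0.2089]
ee_rot: [-3.125, -1.423, 1.271]
wrist_force: [0.2, 0.5, -0.1]
width: 0.0469
finger_force: 0.0
time: 54.85
tool_pos: [0.479, -0.2736, 0.2103]
ee_rot: [-3.133, -0.23, 1.273]
wrist_force: [0.5, 0.5, 0.3]
width: 0.0469
finger_force: 0.0
time: 55.65
tool_pos: [0.4784, -0.0311, 0.2087]
ee_rot: [-3.13, -0.002, 2.169]
wrist_force: [0.8, -0.2, -0.0]
width: 0.0943
finger_force: 0.0
```

```bash
python3 -m pendant '[[-1.9,3.9,0,0,0,8.5,1],[-1.9,3.9,0,0,0,8.5,1],[-1.9,3.9,0,0,0,8.5,1],[-1.9,3.9,0,0,0,8.5,1],[-1.9,3.9,0,0,0,3.6,1],[-1.9,3.9,0,0,0,0,1],[-1.9,3.9,0,0,0,0,1],[-1.9,3.9,0,0,0,0,1]]'>/dev/null;python3 -m pendant '[[-1.9,3.9,0,0,0,0,1],[-1.9,3.9,0,0,0,0,1],[0,0,-4,0,0,0,1],[0,0,-4,0,0,0,1],[0,0,0,0,0,0,1],[0,0,0,0,0,0,1]]'; python3 - <<'E'
from h import *
s=snap('scene','s12')
h=cv2.cvtColor(s,cv2.COLOR_RGB2HSV)
m=((h[...,0]<25)&(h[...,1]>80)&(h[...,2]>60)).astype(np.uint8);m[:150]=0;m[230:]=0;m[:,:420]=0;m[:,510:]=0
n,l,st,c=cv2.connectedComponentsWithStats(m);print([(st[i],back('scene',st[i,0]+st[i,2]/2-.5,st[i,1]+st[i,3]/2-.5,.014)[:2]) for i in range(1,n) if st[i,4]>100])
E
```

```text
time: 57.05
tool_pos: [0.2885, 0.3568, 0.1287]
ee_rot: [-3.128, -0.002, 2.82]
wrist_force: [0.4, -0.7, 0.4]
width: 0.0939
finger_force: 0.0
[(array([434, 176,  42,  25, 820], dtype=int32), array([0.28234165, 0.3624721 ]))]
```

```bash
python3 -m pendant '[[-0.35,0.3,-3,0.74,-0.24,0,1],[0,0,-4,0,0,0,1],[0,0,-3,0,0,0,1],[0,0,-1.5,0,0,0,1],[0,0,0,0,0,0,1],[0,0,0,0,0,0,1]]'
```

```text
time: 57.7
tool_pos: [0.2872, 0.3616, 0.0163]
ee_rot: [3.136, 0.0, 2.819]
wrist_force: [0.1, -0.2, -0.5]
width: 0.0936
finger_force: 0.0
```

```bash
python3 -m pendant '[[-0.2,-0.1,-0.5,-0.2,0.1,0,1],[0,0,0,0,0,0,1],[0,0,0,0,0,0,1]]'; python3 -m pendant '[[0,0,0,0,0,0,0],[0,0,0,0,0,0,0],[0,0,0,0,0,0,0],[0,0,0,0,0,0,0],[0,0,0,0,0,0,0],[0,0,0,0,0,0,0],[0,0,0,0,0,0,0],[0,0,0,0,0,0,0]]'; python3 -m pendant '[[0,0,0,0,0,0,0],[0,0,0,0,0,0,0],[0,0,0,0,0,0,0],[0,0,0,0,0,0,0]]'
```

```text
time: 58.0
tool_pos: [0.2837, 0.3596, 0.0094]
ee_rot: [-3.141, -0.001, 2.82]
wrist_force: [-1.3, 0.2, -0.7]
width: 0.0944
finger_force: 0.0
time: 58.8
tool_pos: [0.2833, 0.3592, 0.0085]
ee_rot: [-3.139, -0.002, 2.82]
wrist_force: [-0.2, 0.1, -0.1]
width: 0.0332
finger_force: 0.0
time: 59.2
tool_pos: [0.2833, 0.3592, 0.0085]
ee_rot: [-3.139, -0.002, 2.82]
wrist_force: [1.0, -0.5, -0.5]
width: 0.0255
finger_force: 30.0
```

```bash
python3 -m pendant '[[0,0,2,0,0,0,0],[0,0,4,0,0,0,0],[0,0,4,0,0,0,0],[0,0,1.5,0,0,0,0],[0,0,0,0,0,0,0]]'; python3 - <<'E'
from h import *
snap('top','t13');snap('scene','s13')
for f,c in(('t10','top'),('s10','scene'),('t13','top'),('s13','scene'),('t0','top')):
    h=cv2.cvtColor(cv2.imread(f'pics/{f}.png'),cv2.COLOR_BGR2HSV)
    m=((h[...,0]>95)&(h[...,0]<125)&(h[...,1]>60)&(h[...,2]>50)).astype(np.uint8)
    n,l,st,ce=cv2.connectedComponentsWithStats(m)
    print(f,[(ce[i].round(),st[i,4],back(c,*ce[i],.02)[:2].round(3)) for i in range(1,n) if 5<st[i,4]<900 and ce[i][0]<580])
E
```

```text
time: 59.7
tool_pos: [0.2847, 0.3605, 0.1266]
ee_rot: [3.138, 0.001, 2.82]
wrist_force: [-0.3, -0.3, -1.0]
width: 0.025
finger_force: 30.0
t10 [(array([182., 304.]), np.int32(120), array([0.474, 0.311]))]
s10 [(array([453., 222.]), np.int32(12), array([0.452, 0.323]))]
t13 [(array([182., 304.]), np.int32(122), array([0.474, 0.311]))]
s13 [(array([453., 222.]), np.int32(12), array([0.452, 0.323]))]
t0 [(array([293., 248.]), np.int32(134), array([0.621, 0.015]))]
```

```bash
python3 -m pendant '[[3,-0.5,0,0,0,0,0],[3,-0.5,0,0,0,0,0],[3,-0.6,0,0,0,0,0],[3,-0.6,0,0,0,0,0],[3,-0.6,0,0,0,0,0],[1.9,-0.4,0,0,0,0,0],[0,0,0,0,0,0,0],[0,0,0,0,0,0,0]]'; python3 -m pendant '[[0,0,-2.5,0,0,0,0],[0,0,-1.5,0,0,0,0],[0,0,0,0,0,0,0],[0,0,0,0,0,0,0]]'
```

```text
time: 60.6
tool_pos: [0.451, 0.3265, 0.1211]
ee_rot: [-3.136, -0.006, 2.819]
wrist_force: [-0.1, -0.5, -0.3]
width: 0.025
finger_force: 30.0
time: 61.0
tool_pos: [0.4513, 0.3272, 0.083]
ee_rot: [-3.138, -0.003, 2.821]
wrist_force: [0.8, -0.2, -0.2]
width: 0.0254
finger_force: 30.0
```

Correct xy by (+2.4, +1.7) mm, then lower to the expected contact at 0.0678.

```bash
python3 -m pendant '[[0.24,0.17,0,0,0,0,0],[0,0,-0.5,0,0,0,0],[0,0,0,0,0,0,0],[0,0,0,0,0,0,0]]'|grep -E "pos|rist"; python3 -m pendant '[[0,0,-0.5,0,0,0,0],[0,0,0,0,0,0,0],[0,0,0,0,0,0,0]]'|grep -E "pos|rist"; python3 -m pendant '[[0,0,-0.3,0,0,0,0],[0,0,0,0,0,0,0],[0,0,0,0,0,0,0]]'|grep -E "pos|rist"; python3 -m pendant '[[0,0,-0.2,0,0,0,0],[0,0,0,0,0,0,0],[0,0,0,0,0,0,0]]'|grep -E "pos|rist"
```

```text
tool_pos: [0.4547, 0.3289, 0.0786]
wrist_force: [-0.7, 0.1, -0.7]
tool_pos: [0.4545, 0.3287, 0.0732]
wrist_force: [-1.3, 0.3, -0.9]
tool_pos: [0.4546, 0.3288, 0.0704]
wrist_force: [0.7, -0.0, -1.4]
tool_pos: [0.4547, 0.3288, 0.0685]
wrist_force: [-0.4, 0.0, -1.1]
```

```bash
python3 -m pendant '[[0,0,-0.1,0,0,0,0],[0,0,0,0,0,0,0],[0,0,0,0,0,0,0]]'|grep -E "pos|rist"; python3 -m pendant '[[0,0,-0.1,0,0,0,0],[0,0,0,0,0,0,0],[0,0,0,0,0,0,0]]'|grep -E "pos|rist"; python3 -m pendant '[[0,0,-0.1,0,0,0,0],[0,0,0,0,0,0,0],[0,0,0,0,0,0,0]]'|grep -E "pos|rist"
```

```text
tool_pos: [0.4549, 0.3289, 0.0678]
wrist_force: [0.8, -0.4, 0.5]
tool_pos: [0.4549, 0.3289, 0.0678]
wrist_force: [-2.1, -0.6, 6.0]
tool_pos: [0.455, 0.329, 0.0678]
wrist_force: [-3.2, -1.6, 9.6]
```

Contact came exactly at 0.0678. Release, rise and look.

```bash
python3 -m pendant '[[0,0,0.2,0,0,0,0],[0,0,0,0,0,0,1],[0,0,0,0,0,0,1],[0,0,0,0,0,0,1],[0,0,0,0,0,0,1],[0,0,0,0,0,0,1],[0,0,0,0,0,0,1],[0,0,0,0,0,0,1]]'; python3 -m pendant '[[0,0,2,0,0,0,1],[0,0,4,0,0,0,1],[0,0,4,0,0,0,1],[-4,2,2,0,0,0,1],[-4,2,0,0,0,0,1],[-4,2,0,0,0,0,1],[-4,2,0,0,0,0,1],[0,0,0,0,0,0,1]]'; python3 - <<'E'
from h import *
s=snap('scene','s14')[160:300,240:520];t=snap('top','t14')[210:350,130:410]
cv2.imwrite('pics/fin.png',np.vstack([cv2.resize(x,(600,300),interpolation=2) for x in(s,t)])[:,:,::-1])
E
```

```text
time: 64.0
tool_pos: [0.4547, 0.3288, 0.0675]
ee_rot: [-3.139, -0.002, 2.82]
wrist_force: [0.0, -0.0, -0.2]
width: 0.0781
finger_force: 0.0
time: 64.8
tool_pos: [0.2905, 0.4109, 0.1882]
ee_rot: [-3.141, -0.004, 2.826]
wrist_force: [1.4, -0.6, -0.1]
width: 0.0939
finger_force: 0.0
```

View pics/fin.png

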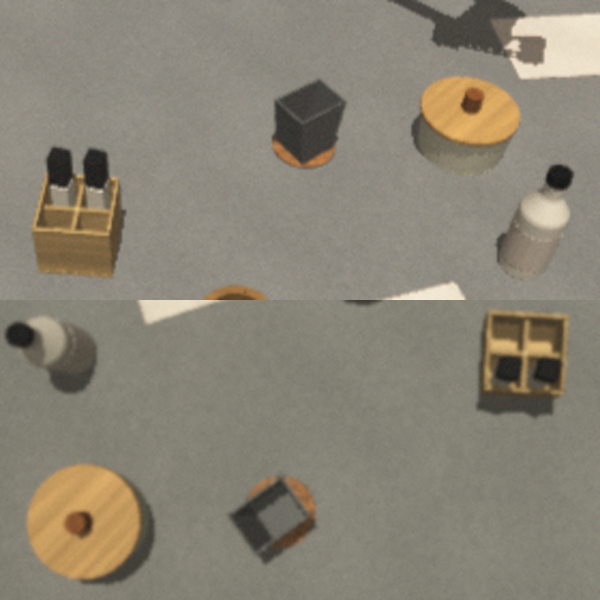

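The final picture shows the lid flat on the tub, the empty cup upright on the coaster, both markers standing in separate caddy cells, nothing loose on the table in view, and the bottle in place. Handing in.

```bash
python3 -c "
from bench import robot;print(robot.close_job())"
```

```text
the job is handed in; nothing more can be done
None
```

I handed the job in at about 65 s of the 200 s allowed, with no verdict shown: by the final pictures the lid is flat on the tub, the empty cup stands on the coaster and both markers (only two were there) stand in separate caddy cells; no beads were seen outside the tub.

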